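# Fit the colour filter units into the camera heads

### The job

Fit the red, green and blue filter units into the gold camera heads of the same colour, each square in the bay with its flange flat on the rim. The blue head still holds its black transport blank: lift that out to make room and stand it upright in the grey tray. The units hold glass, so set each one down rather than dropping it, and leave the yellow spare where it stands.

Things in the scene. Friction and masses are not known exactly. Their poses are not given: they have to be found in the camera images.
- red_unit_mid (a point): Centre (40 mm above its underside) of the loose red filter unit, 80 mm tall, 250 g: foot 56 x 38, 32 high; flange plate 92 x 74, underside at 32, 4 thick, with red glass on top; red handle sleeve 56 x 14 x 12 mm, along x over the middle, its centre 34 above this point: pinch it from above across y. x = long side, z up, half a turn is alike. Starts standing on the bench.
- green_unit_mid (a point): Centre (40 mm above its underside) of the loose green filter unit, 80 mm tall, 250 g: foot 56 x 38, 32 high; flange plate 92 x 74, underside at 32, 4 thick, with green glass on top; green handle sleeve 56 x 14 x 12 mm, along x over the middle, its centre 34 above this point: pinch it from above across y. x = long side, z up, half a turn is alike. Starts standing on the bench.
- blue_unit_mid (a point): Centre (40 mm above its underside) of the loose blue filter unit, 80 mm tall, 250 g: foot 56 x 38, 32 high; flange plate 92 x 74, underside at 32, 4 thick, with blue glass on top; blue handle sleeve 56 x 14 x 12 mm, along x over the middle, its centre 34 above this point: pinch it from above across y. x = long side, z up, half a turn is alike. Starts standing on the bench.
- yellow_unit_mid (a point): Centre (40 mm above its underside) of the loose yellow filter unit, 80 mm tall, 250 g: foot 56 x 38, 32 high; flange plate 92 x 74, underside at 32, 4 thick, with yellow glass on top; yellow handle sleeve 56 x 14 x 12 mm, along x over the middle, its centre 34 above this point: pinch it from above across y. x = long side, z up, half a turn is alike. A spare on the bench, not to be moved.
- blank_mid (a point): Centre (40 mm above its underside) of the loose black transport blank, 80 mm tall, 250 g: foot 56 x 38, 32 high; flange plate 92 x 74, underside at 32, 4 thick, black, no glass; black handle sleeve 56 x 14 x 12 mm, along x over the middle, its centre 34 above this point: pinch it from above across y. x = long side, z up, half a turn is alike. Starts seated in the blue head.
- red_head_mouth (a point): Centre of the open filter bay of the gold camera head with red edge band and red plate on its shoulder, at rim height (75 mm above the bench). Head 102 x 88, fixed; bay 72 (x) x 54 mm, 67 deep; z up. A unit's foot goes in with 8 mm spare all round until the flange rests on the rim: unit centre 8 mm, sleeve 42 mm above this point. Empty at the start.
- green_head_mouth (a point): Centre of the open filter bay of the gold camera head with green edge band and green plate on its shoulder, at rim height (75 mm above the bench). Head 102 x 88, fixed; bay 72 (x) x 54 mm, 67 deep; z up. A unit's foot goes in with 8 mm spare all round until the flange rests on the rim: unit centre 8 mm, sleeve 42 mm above this point. Empty at the start.
- blue_head_mouth (a point): Centre of the open filter bay of the gold camera head with blue edge band and blue plate on its shoulder, at rim height (75 mm above the bench). Head 102 x 88, fixed; bay 72 (x) x 54 mm, 67 deep; z up. A unit's foot goes in with 8 mm spare all round until the flange rests on the rim: unit centre 8 mm, sleeve 42 mm above this point. Holds the blank at the start.
- tray_floor (a point): Centre of the inner floor of the empty grey parking tray, 3 mm above the bench. Tray fixed, 126 x 106 mm outside, 120 (x) x 100 mm inside, walls 3 mm thick and 20 mm high. The centre of a unit standing in it is 40 mm above this point, its sleeve 74 mm.

How it is judged:
By the outcome, as a careful person would: the job done as asked, in the order asked, and still so for the second after the job is handed in, with the robot touching nothing.
It also fails if it takes over 128 s, if anything falls off the work surface, if the arm or the gripper's body presses on something with over 40 N, if the wrist force passes 120 N, or if a joint passes its speed limit or range.

### The arm

A 6-joint arm with a two-finger parallel gripper is mounted at the origin on the work surface. World frame = base frame: x ahead of the robot, y to its left, z up, the work surface at z = 0. Lengths are in mm, angles in rad, forces in N, time in s.
With the tool pointing down it reaches from about 400 to 825 mm from the base axis. Payload 7 kg.
Tool frame: the origin (TCP) lies between the finger pads; the fingertips stand 22 mm ahead of it and the grasp point (between the pads) lies 3 mm ahead of it; z points along the fingers, y is the direction in which the jaws open and shut (so a half turn about z gives the same grasp; the last joint's range is limited). The gripper opens to 88 mm and grips with 3 to 60 N. Pads are 19 mm wide; open, the fingers measure 130 mm over their backs; the gripper's body (78 mm by 193 mm) begins 47 mm behind the grasp point.
Start: joints at [1.455, 0.359, 0.012, 0, -1.224, -0.288], TCP at [265.224, 620.686, 248.561] pointing down, gripper open.
Joint ranges: [-3.07, 3.07], [-1.43, 2.12], [-1.02, 1.25], [-3.03, 1.67], [-3.05, -0], [-3.03, 3.03]. Speed limits (rad/s): [2.39, 2.39, 3.01, 3.14, 3.14, 3.14].

### API

Orientations are given as a rotation vector (axis times angle).
In Python, from workcell import bot, camera, job gives the robot as it stands.
- The arm moves only by the tool carry_out, never from a script. Its argument "increments" is a list of rows, each an object of numbers: "claw": the opening in per cent of the stroke, from 0 (shut) to 100 (fully open); "dx", "dy", "dz": the shift along the tool's x, y, z in cm; "wx", "wy", "wz": the turn, a rotation vector about the tool's x, y, z in degrees. A call has 1 to 5 rows; each row is the pose to reach, as a shift and turn from the pose commanded when the call began, along the tool's axes at that moment; what a row does not reach only later rows make up. A row lasts 1/8 s, in which the tool goes at most 62.5 mm and 10.7 degrees, less where a joint would pass 70% of its speed; a pose out of reach is approached as far as the arm can. A call with a gripper value outside its range is refused whole. The fingers move at their own pace and stop on an object; "grip_force" is the grip in N (left out, the last holds). Time passes only in rows, so rows that repeat a pose let the fingers close. It gives the time, the measured TCP pose, the force and the opening at its end, in the units of the state.
- bot.state(): the state, without advancing time (a new reading comes with each control period).
- camera(name): name is "side" or "top"; returns a dict with "pixels" (400x640x3 uint8, blue, green, red), "z_map" (400x640 float32, mm along the optical axis (not along the pixel's ray), 0 where there is no reading), "camera_matrix" (3x3 intrinsics, pixels), "xyz" and "orientation" of the camera in the world. Camera axes: x right, y up, looking along -z (the intrinsics and any distortion apply to the point x, -y, -z); pixel columns grow to the right and rows downward; lengths in mm; the calibration is good to about 2 mm. A picture is of the moment at which its call begins.
- job.finish_job(): hands the job in, once; it reports no verdict.
The state is a dict: "time_s": time; "joint_pos": joint angles; "qd": joint speeds; "joint_torque": joint torques, N m; "position": TCP position; "tool_rot": TCP orientation; "wrist_force": force on the tool from outside, world axes, zero at the start; "wrist_torque": the same for the moment, N m; "finger_gap": finger opening in mm.
Only numpy, scipy, OpenCV 4.12 (cv2) and the standard library are available. Lean on these libraries where they do the work, as an engineer would, in place of code of your own. Each camera call takes 0.05 s, during which the arm holds its last target.

## Working session

There is one attempt and no reset: what is moved stays moved. The work goes in short steps, Python scripts to look and compute and a tool call to move; the robot and the scene stay as the last step left them, time stands still between calls to the robot, and variables do not carry over. Pictures are saved under pics/ and viewed, and the job is handed in when it is done.

Besides the shell and the picture viewer there is one more tool, called after "Emit:" as name(argument=value, ...) on one line, values as JSON. carry_out: Moves the arm, as the interface text tells. Its arguments: {"type":"object","properties":{"increments":{"type":"array"},"grip_force":{"type":"number"}},"required":["increments"]}

```bash
ls; mkdir -p pics; python3 - <<'E'
from workcell import bot,camera,job
import cv2,numpy as np
print(bot.state())
for n in("side","top"):
    c=camera(n); cv2.imwrite(f"pics/{n}0.png",c["pixels"]); np.savez(f"pics/{n}0.npz",**{k:np.array(v) for k,v in c.items()})
    print(n,{k:v for k,v in c.items() if k not in("pixels","z_map")})
E
```

```text
pics
{'time_s': 0.0, 'joint_pos': array([ 1.45510150e+00,  3.59372690e-01,  1.10511825e-02, -3.76700869e-04,
       -1.22410183e+00, -2.88108711e-01]), 'qd': array([-5.97027896e-05,  3.94869043e-04,  9.70944157e-04,  1.69135460e-03,
        5.86556497e-04,  1.46660836e-03]), 'joint_torque': array([-2.69040044e-05, -5.82719100e+01,  2.93063825e+01,  6.99740812e+00,
        6.98815507e-03, -1.63716059e-04]), 'position': array([265.04902098, 620.28066126, 247.62371625]), 'tool_rot': array([ 3.07611910e+00, -6.29858603e-01, -3.34062080e-04]), 'wrist_force': array([-0.28884963, -0.44617568,  0.64999072]), 'wrist_torque': array([-0.03419064,  0.04344842,  0.05686554]), 'finger_gap': 87.54660439848784}
side {'camera_matrix': array([[492.94008705,   0.        , 320.59914423],
       [  0.        , 492.94008705, 202.31371895],
       [  0.        ,   0.        ,   1.        ]]), 'xyz': array([  376.84447756, -1202.64222552,   768.15599286]), 'orientation': array([ 1.06182951, -0.0896277 , -0.10661388])}
top {'camera_matrix': array([[497.52955204,   0.        , 317.79056356],
       [  0.        , 497.52955204, 201.33248376],
       [  0.        ,   0.        ,   1.        ]]), 'xyz': array([ 414.1869756 ,   -8.99517571, 1388.8130226 ]), 'orientation': array([ 0.08536179, -0.07367132, -1.59465269])}
```

View pics/side0.png

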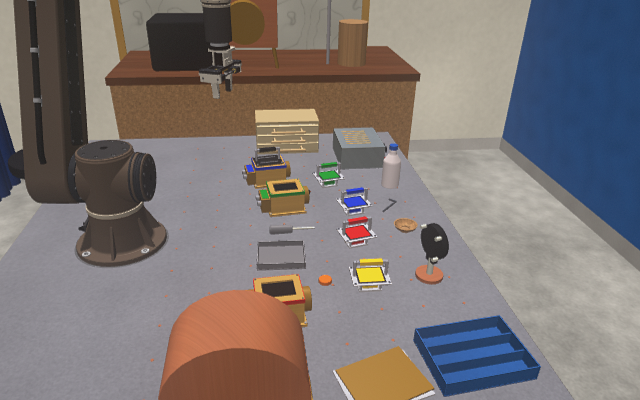

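View pics/top0.png

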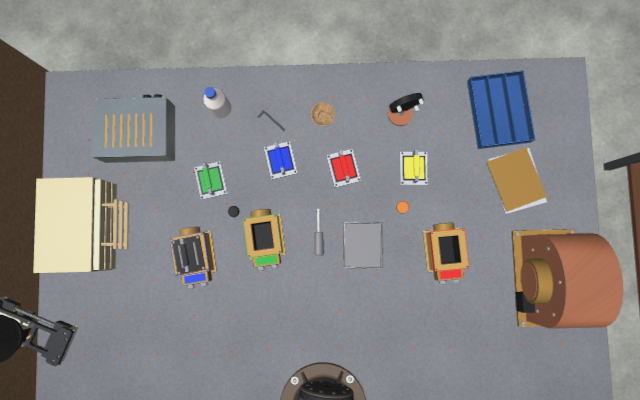

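```bash
cat > h.py <<'E'
import numpy as np,cv2
from scipy.spatial.transform import Rotation as R
def load(n,i=0): return dict(np.load(f"pics/{n}{i}.npz"))
def world(c):
    K=c["camera_matrix"];z=c["z_map"].astype(float);h,w=z.shape
    u,v=np.meshgrid(np.arange(w),np.arange(h))
    p=np.stack([(u-K[0,2])/K[0,0]*z,-(v-K[1,2])/K[1,1]*z,-z],-1)
    P=p@R.from_rotvec(c["orientation"]).as_matrix().T+c["xyz"]
    P[z==0]=np.nan
    return P
def proj(c,X):
    K=c["camera_matrix"];p=(np.asarray(X,float)-c["xyz"])@R.from_rotvec(c["orientation"]).as_matrix()
    return np.stack([K[0,0]*p[...,0]/-p[...,2]+K[0,2],-K[1,1]*p[...,1]/-p[...,2]+K[1,2]],-1)
def ortho(c,x0,x1,y0,y1,s=0.5,z=0):  # image: up=+x,left=+y ; s px/mm
    W=int((y1-y0)*s);H=int((x1-x0)*s)
    j,i=np.meshgrid(np.arange(W),np.arange(H))
    X=np.stack([x1-(i+.5)/s,y1-(j+.5)/s,np.full(i.shape,float(z))],-1)
    m=proj(c,X).astype(np.float32)
    return cv2.remap(c["pixels"],m[...,0],m[...,1],cv2.INTER_LINEAR)
E
python3 - <<'E'
from h import *
c=load("top");P=world(c)
for u,v in[(350,300),(100,300),(500,230),(320,90),(362,245),(445,250),(263,236),(190,253),(210,180),(280,160),(344,168),(414,168)]:
    print((u,v),P[v,u].round(1))
im=cv2.resize(c["pixels"][130:300,150:490],None,fx=2.35,fy=2.35,interpolation=cv2.INTER_CUBIC);cv2.imwrite("pics/crop0.png",im)
E
```

```text
(350, 300) [280.2 -82.1   1. ]
(100, 300) [296.4 609.   -3.3]
(500, 230) [ 461.9 -506.6   -4.5]
(320, 90) [876.7 -14.8  -2.3]
(362, 245) [ 4.298e+02 -1.202e+02 -2.000e-01]
(445, 250) [ 410.3 -348.2    5.9]
(263, 236) [461.2 152.9  15.4]
(190, 253) [419.3 338.4  76.5]
(210, 180) [612.4 286.   72.5]
(280, 160) [659.8  96.9  82.1]
(344, 168) [632.9 -72.5  87.3]
(414, 168) [ 629.6 -259.2   77.9]
```

View pics/crop0.png

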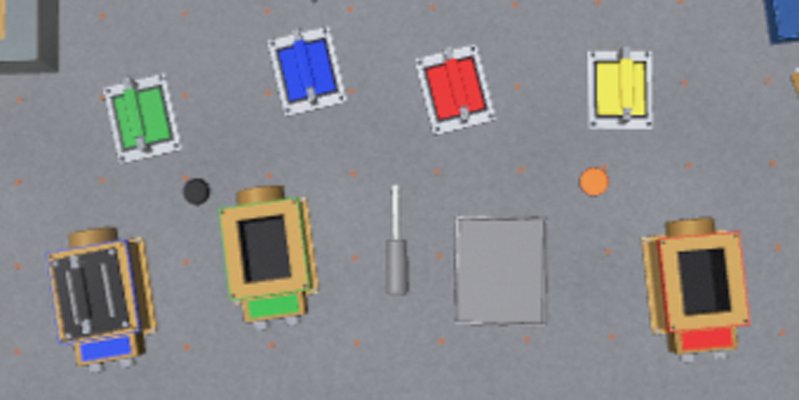

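```bash
cat > m.py <<'E'
from h import *
import sys
def tile(n,i,items,out,half=75,s=2.6):
    c=load(n,i);T=[]
    for name,x,y,z in items:
        im=ortho(c,x-half,x+half,y-half,y+half,s,z)
        N=im.shape[0]
        for k in range(-70,71,10):
            p=int((half-k)*s);L=12 if k%50==0 else 6
            cv2.line(im,(0,p),(L,p),(255,0,255),1);cv2.line(im,(p,0),(p,L),(255,0,255),1)
        cv2.putText(im,f"{name} {x:.0f},{y:.0f} z{z}",(20,N-6),0,.4,(255,0,255),1)
        T.append(im[:,:])
    T=[cv2.resize(t,(265,265),interpolation=cv2.INTER_AREA) if t.shape[0]!=265 else t for t in T]
    while len(T)%3: T.append(np.zeros_like(T[0]))
    cv2.imwrite(out,np.vstack([np.hstack(T[k:k+3]) for k in range(0,len(T),3)]))
E
python3 - <<'E'
from m import *
tile("top",0,[("green",610,285,36),("blue",655,95,36),("red",630,-75,36),("yel",628,-260,36),("tray",430,-120,20),("rimG",455,155,75)],"pics/t1.png",65,265/130)
tile("top",0,[("rimB",420,330,75),("rimR",410,-335,75),("blank handle",420,330,123)],"pics/t2.png",65,265/130)
tile("side",0,[("green",610,285,36),("blue",655,95,36),("red",630,-75,36),("rimG",455,155,75),("rimB",420,330,75),("rimR",410,-335,75)],"pics/t3.png",65,265/130)
# auto fits
c=load("top")
from h import proj
def back(c,uv,z):
    K=c["camera_matrix"];Rm=R.from_rotvec(c["orientation"]).as_matrix()
    d=np.stack([(uv[:,0]-K[0,2])/K[0,0],-(uv[:,1]-K[1,2])/K[1,1],-np.ones(len(uv))],-1)@Rm.T
    return c["xyz"]+d*((z-c["xyz"][2])/d[:,2])[:,None]
def fit(pts):
    (a,b),(w,h),t=cv2.minAreaRect(pts[:,:2].astype(np.float32))
    if w<h: w,h,t=h,w,t+90
    return np.round([a,b,w,h,(t+90)%180-90],1)
for n,x,y in[("green",610,285),("blue",655,95),("red",630,-75),("yel",628,-260)]:
    s=4;im=ortho(c,x-65,x+65,y-65,y+65,s,36).astype(int)
    bgd=np.median(im[:40].reshape(-1,3),0)
    m=(im.min(2)>175)|((im.max(2)-im.min(2))>90)
    m=m.astype(np.uint8);k,l,st,_=cv2.connectedComponentsWithStats(m);b=1+np.argmax(st[1:,4])
    i,j=np.nonzero(l==b)
    print(n,fit(np.stack([x+65-(i+.5)/s,y+65-(j+.5)/s],-1)))
for n,x,y in[("rimG",455,155),("rimB",420,330),("rimR",410,-335)]:
    s=4;im=ortho(c,x-65,x+65,y-65,y+65,s,75).astype(int)
    m=(im.max(2)<75).astype(np.uint8);k,l,st,_=cv2.connectedComponentsWithStats(m)
    d=[(st[q,4],q) for q in range(1,k)];b=max(d)[1]
    i,j=np.nonzero(l==b)
    print(n,fit(np.stack([x+65-(i+.5)/s,y+65-(j+.5)/s],-1)))
E
```

```text
green [618.  294.   92.5  74.9  12.3]
blue [673.1 101.   68.   56.1  12.1]
red [645.8 -72.8  65.9  55.7  12.6]
yel [ 640.8 -266.6   65.9   55.3   -1.6]
rimG [461.2 148.8  69.   50.7   6.7]
rimB [416.6 333.5  86.2  52.   10.2]
rimR [ 412.2 -342.9   69.3   49.9    3.4]
```

View pics/t1.png

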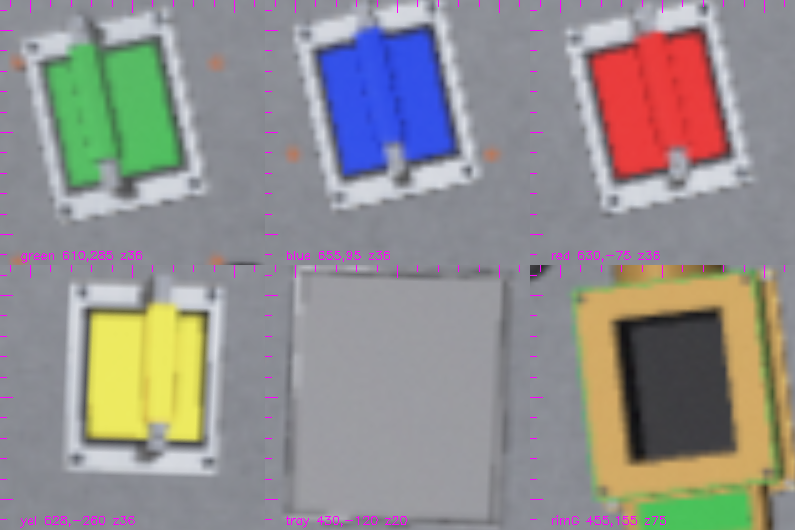

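View pics/t2.png

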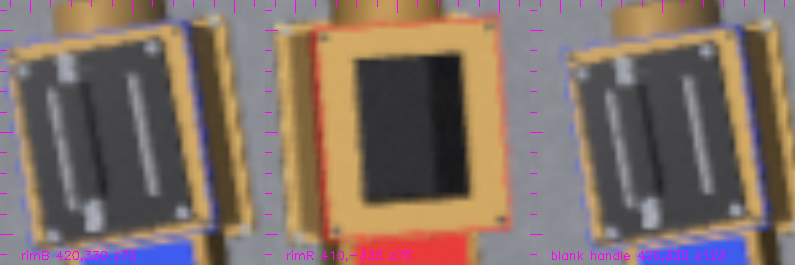

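View pics/t3.png

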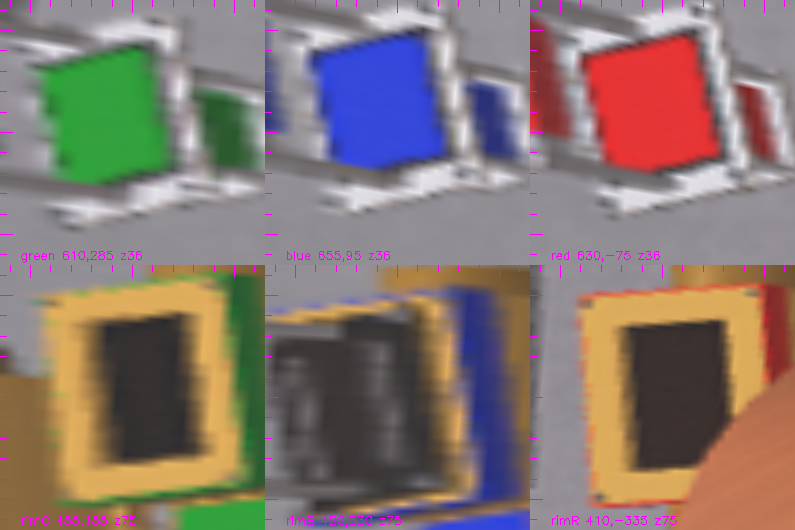

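```bash
cat >> m.py <<'E'
def fit(i,j,x,y,s,h=65):
    (a,b),(w,hh),t=cv2.minAreaRect(np.stack([x+h-(i+.5)/s,y+h-(j+.5)/s],-1).astype(np.float32))
    if w<hh: w,hh,t=hh,w,t+90
    return np.round([a,b,w,hh,(t+90)%180-90],1)
def blob(m,x,y,s,h=65):
    m=cv2.morphologyEx(m.astype(np.uint8),cv2.MORPH_CLOSE,np.ones((9,9)));m=cv2.morphologyEx(m,cv2.MORPH_OPEN,np.ones((13,13)))
    k,l,st,ce=cv2.connectedComponentsWithStats(m);b=1+np.argmax(st[1:,4])
    return fit(*np.nonzero(l==b),x,y,s,h)
def glass(c,x,y,z): 
    im=ortho(c,x-65,x+65,y-65,y+65,4,z).astype(int); return blob(((im.max(2)-im.min(2))>75)&(im.max(2)>120),x,y,4)
def flange(c,x,y,z):
    im=ortho(c,x-65,x+65,y-65,y+65,4,z).astype(int); return blob((im.min(2)>165)|((im.max(2)-im.min(2))>75),x,y,4)
def dark(c,x,y,z,t=85):
    im=ortho(c,x-65,x+65,y-65,y+65,4,z).astype(int); return blob((im.max(2)<t),x,y,4)
def gold(c,x,y,z):
    im=ortho(c,x-65,x+65,y-65,y+65,4,z).astype(int);return blob((im[...,2]>180)&(im[...,2]-im[...,0]>60),x,y,4)
E
python3 - <<'E'
from m import *
for cn in("top","side"):
    c=load(cn);print(cn)
    for n,x,y in[("green",618,294),("blue",673,101),("red",646,-73),("yel",641,-267)]:
        print(n,"glass",glass(c,x,y,37),"flange",flange(c,x,y,36) if cn=="top" else"")
    for n,x,y in[("rimG",461,149),("rimR",412,-343)]:
        print(n,dark(c,x,y,75,100),gold(c,x,y,75))
    print("B",[dark(c,417,333,79,t) for t in(85,110,140)])
c=load("top");P=world(c)
# tray: depth based wall
im=ortho(c,370,490,-200,-40,5,20);cv2.imwrite("pics/tray.png",im)
im=ortho(c,350,490,265,405,4,79);cv2.imwrite("pics/bl.png",im)
E
```

```text
top
green glass [621.3 280.7  59.3  27.1   9.8] flange [621.4 280.9  59.3  27.    9.9]
blue glass [672.9 100.7  68.8  56.8  12.1] flange [670.5 100.4  96.5  76.6  12.3]
red glass [645.6 -72.8  66.5  56.5  12.7] flange [645.2 -77.9  96.   66.2  12.6]
yel glass [ 640.6 -266.5   66.3   56.    -1.6] flange [ 637.  -265.7   93.1   76.5   -1.5]
rimG [461.1 148.9  70.2  52.    6.7] [460.7 149.1 101.6  86.8   6.6]
rimR [ 412.  -342.8   70.6   51.6    3.4] [ 411.7 -342.1  132.7   92.7    3.6]
B [array([417. , 333.1,  88.7,  53.3,  10.2]), array([415.1, 342.2,  90.9,  73.4,  10.2]), array([414. , 343.6,  95.3,  78.8,   9.6])]
side
green glass [616.8 296.1  59.4  52.5  12.3] flange 
blue glass [668.4 102.5  62.1  57.   11.5] flange 
red glass [642.2 -70.9  62.2  57.5  12.8] flange 
yel glass [ 637.3 -264.2   62.2   57.2   -1.1] flange 
rimG [459.4 147.9  69.6  44.1   6.9] [459.2 150.9 102.3  89.    6.4]
rimR [ 411.1 -343.4   70.5   47.7    3.7] [ 410.8 -351.4  132.2  111.8    2.5]
B [array([412.8, 340.9,  90.4,  74. ,  11.2]), array([411.6, 344.4,  94.4,  89.4,   7.5]), array([419.1, 344.4, 125.5, 107. ,   0. ])]
```

View pics/bl.png

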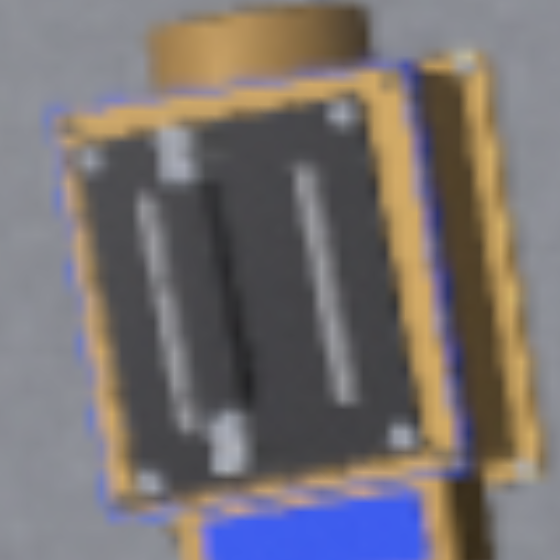

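View pics/tray.png

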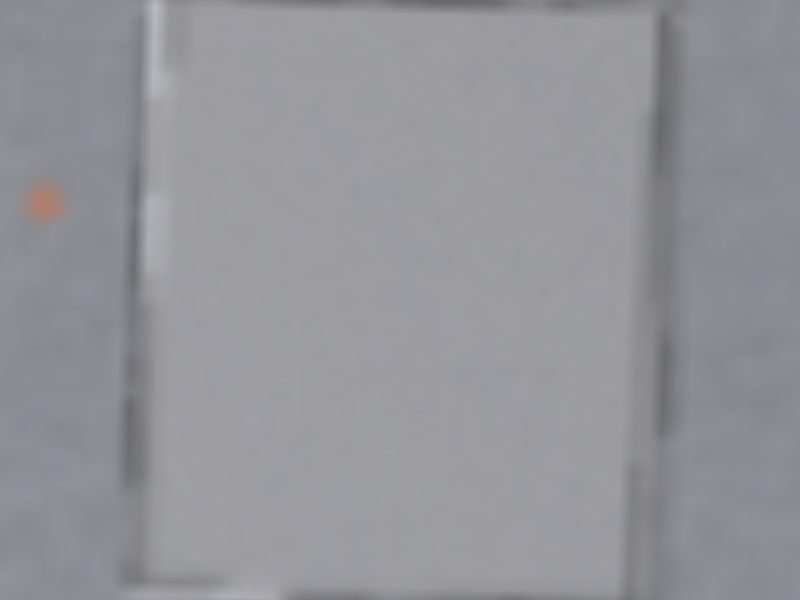

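```bash
cat > go.py <<'E'
from workcell import bot
from scipy.spatial.transform import Rotation as R
import numpy as np,sys
x,y,z,yaw=map(float,sys.argv[1:5])
s=bot.state();Rm=R.from_rotvec(s["tool_rot"]).as_matrix()
psi=np.degrees(np.arctan2(Rm[1,0],Rm[0,0]))
d=Rm.T@(np.array([x,y,z])-s["position"])/10
print("t",round(s["time_s"],2),"pos",s["position"].round(1),"psi",psi.round(2),"tilt",np.degrees(np.arccos(-Rm[2,2])).round(2),"F",s["wrist_force"].round(1),"gap",round(s["finger_gap"],1))
w=(psi-yaw+90)%180-90
# exact rotvec to goal
G=R.from_euler("z",(psi-w),degrees=True)*R.from_rotvec([np.pi,0,0])
rv=np.degrees((R.from_matrix(Rm).inv()*G).as_rotvec())
print("dx dy dz",d.round(2),"w",rv.round(2),"dist mm",round(np.linalg.norm(d)*10))
E
python3 go.py 642 -73.5 220 12.6
```

```text
t 0.1 pos [265.1 620.3 247.7] psi -23.14 tilt 0.09 F [ 0.1 -0.6 -0.2] gap 87.5
dx dy dz [61.93 48.98  2.85] w [ 8.000e-02  2.000e-02 -3.574e+01] dist mm 790
```

Emit:
carry_out(increments=[{"dx": 4.8,"dy": 3.8,"dz": 0,"wz": -6},{"dx": 9.6,"dy": 7.6,"dz": 0,"wz": -14},{"dx": 14.4,"dy": 11.4,"dz": 0,"wz": -22},{"dx": 19.2,"dy": 15.2,"dz": 0,"wz": -29},{"dx": 24,"dy": 19,"dz": 0,"wz": -35.7}], grip_force=25)

```text
invalid input
```

```bash
python3 go.py 642 -73.5 220 12.6
```

```text
t 0.1 pos [265.1 620.3 247.7] psi -23.14 tilt 0.09 F [ 0.1 -0.6 -0.2] gap 87.5
dx dy dz [61.93 48.98  2.85] w [ 8.000e-02  2.000e-02 -3.574e+01] dist mm 790
```

Emit:
carry_out(increments=[{"claw": 100,"dx": 4.8,"dy": 3.8,"dz": 0,"wx": 0,"wy": 0,"wz": -6},{"claw": 100,"dx": 9.6,"dy": 7.6,"dz": 0,"wx": 0,"wy": 0,"wz": -14},{"claw": 100,"dx": 14.4,"dy": 11.4,"dz": 0,"wx": 0,"wy": 0,"wz": -22},{"claw": 100,"dx": 19.2,"dy": 15.2,"dz": 0,"wx": 0,"wy": 0,"wz": -29},{"claw": 100,"dx": 24,"dy": 19,"dz": 0,"wx": 0,"wy": 0,"wz": -35.7}], grip_force=25)

```text
time_s: 0.72
position: [411.7, 349.7, 248.4]
tool_rot: [3.122, 0.35, -0.0]
wrist_force: [0.3, 0.4, -0.3]
finger_gap: 87.3
```

```bash
python3 go.py 642 -73.5 220 12.6
```

```text
t 0.72 pos [411.7 349.7 248.4] psi 12.81 tilt 0.01 F [ 0.3  0.4 -0.3] gap 87.3
dx dy dz [13.07 46.37  2.85] w [0.01 0.01 0.21] dist mm 483
```

Emit:
carry_out(increments=[{"claw": 100,"dx": 1.6,"dy": 5.8,"dz": 0,"wx": 0,"wy": 0,"wz": 0},{"claw": 100,"dx": 3.2,"dy": 11.6,"dz": 0,"wx": 0,"wy": 0,"wz": 0},{"claw": 100,"dx": 4.8,"dy": 17.4,"dz": 0,"wx": 0,"wy": 0,"wz": 0},{"claw": 100,"dx": 6.4,"dy": 23.2,"dz": 0,"wx": 0,"wy": 0,"wz": 0},{"claw": 100,"dx": 8,"dy": 29,"dz": 0,"wx": 0,"wy": 0,"wz": 0}])

```text
time_s: 1.35
position: [552.9, 84.2, 248.5]
tool_rot: [-3.123, -0.344, 0.0]
wrist_force: [1.9, 1.6, 0.5]
finger_gap: 87.3
```

```bash
python3 go.py 642 -73.5 160 12.6
```

```text
t 1.35 pos [552.9  84.2 248.5] psi 12.58 tilt 0.01 F [1.9 1.6 0.5] gap 87.3
dx dy dz [ 5.26 17.33  8.85] w [-0.01  0.   -0.02] dist mm 202
```

Emit:
carry_out(increments=[{"claw": 100,"dx": 1.6,"dy": 5.5,"dz": 1,"wx": 0,"wy": 0,"wz": 0},{"claw": 100,"dx": 3.4,"dy": 11,"dz": 3,"wx": 0,"wy": 0,"wz": 0},{"claw": 100,"dx": 4.8,"dy": 16,"dz": 6,"wx": 0,"wy": 0,"wz": 0},{"claw": 100,"dx": 5.3,"dy": 17.3,"dz": 8.8,"wx": 0,"wy": 0,"wz": 0},{"claw": 100,"dx": 5.3,"dy": 17.3,"dz": 8.8,"wx": 0,"wy": 0,"wz": 0}])

```text
time_s: 1.98
position: [640.2, -72.7, 157.2]
tool_rot: [-3.123, -0.34, 0.009]
wrist_force: [-0.7, 0.7, -0.4]
finger_gap: 87.5
```

```bash
python3 go.py 642 -73.5 77 12.6; cat > snap.py <<'E'
from workcell import camera
import cv2,numpy as np,sys
n,i=sys.argv[1:3]
c=camera(n);np.savez(f"pics/{n}{i}.npz",**{k:np.array(v) for k,v in c.items()})
if len(sys.argv)>3:
    a,b,d,e=map(int,sys.argv[3:7]);im=c["pixels"][b:e,a:d];f=min(800/im.shape[1],600/im.shape[0])
    cv2.imwrite(f"pics/{n}{i}.png",cv2.resize(im,None,fx=f,fy=f,interpolation=cv2.INTER_CUBIC))
E
python3 snap.py side 1 290 160 450 280; python3 snap.py top 1 280 110 420 215
```

```text
t 1.98 pos [640.2 -72.7 157.2] psi 12.42 tilt 0.34 F [-0.7  0.7 -0.4] gap 87.5
dx dy dz [0.2  0.12 8.02] w [-0.04  0.34 -0.18] dist mm 80
```

View pics/side1.png

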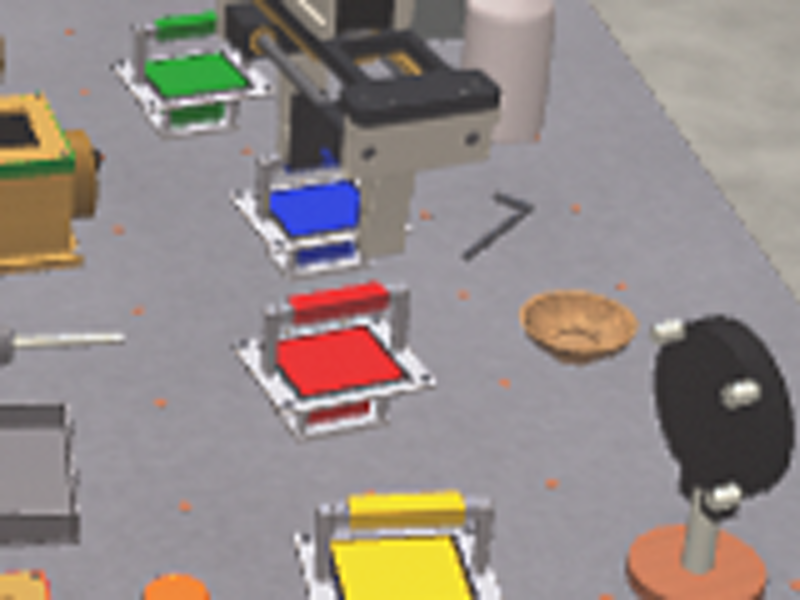

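View pics/top1.png

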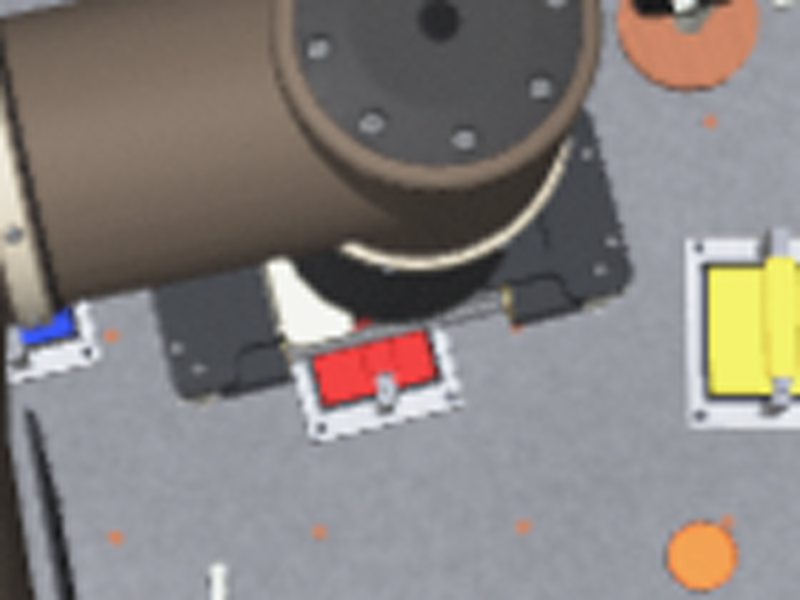

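```bash
python3 - <<'E'
from h import *
c=load("side",1)
def crop(p): return ((p-[290,160])*5).round(0)
a=np.radians(12.6);d=np.array([np.cos(a),np.sin(a),0])
for z in(74,80):
    m=np.array([642,-73.5,z]);print([crop(proj(c,m+k*d)) for k in(-28,0,28)])
E
```

```text
[array([289., 311.]), array([336., 303.]), array([383., 295.])]
[array([289., 302.]), array([337., 294.]), array([383., 286.])]
```

Emit:
carry_out(increments=[{"claw": 100,"dx": 0.2,"dy": 0.1,"dz": 3,"wx": 0,"wy": 0,"wz": 0},{"claw": 100,"dx": 0.2,"dy": 0.1,"dz": 6,"wx": 0,"wy": 0,"wz": 0},{"claw": 100,"dx": 0.2,"dy": 0.1,"dz": 8,"wx": 0,"wy": 0,"wz": 0},{"claw": 100,"dx": 0.2,"dy": 0.1,"dz": 8,"wx": 0,"wy": 0,"wz": 0}])

```text
time_s: 2.58
position: [643.6, -70.8, 80.8]
tool_rot: [3.122, 0.346, -0.001]
wrist_force: [-0.2, -0.4, 0.7]
finger_gap: 87.7
```

```bash
python3 go.py 642 -73.5 77 12.6;python3 snap.py side 2 290 160 450 280
```

```text
t 2.58 pos [643.6 -70.8  80.8] psi 12.65 tilt 0.04 F [-0.2 -0.4  0.7] gap 87.7
dx dy dz [-0.21  0.23  0.38] w [-0.    0.04  0.05] dist mm 5
```

View pics/side2.png

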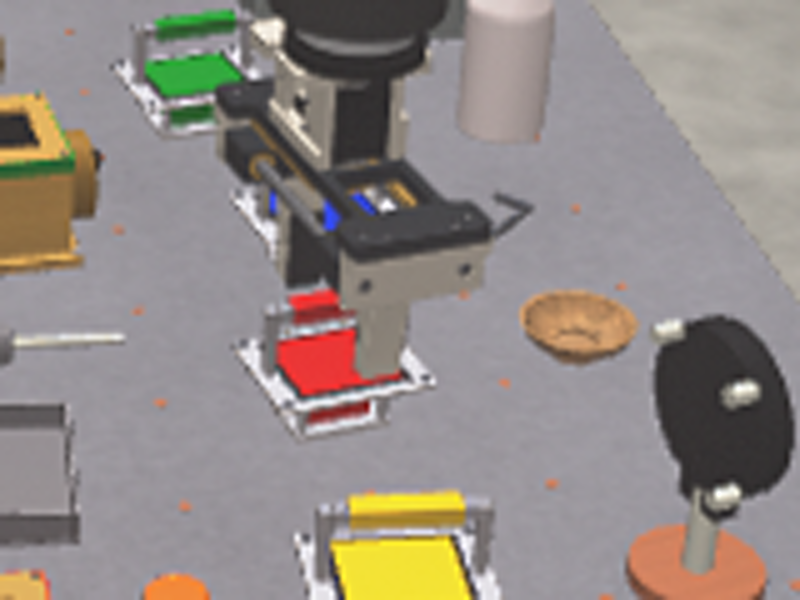

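Emit:
carry_out(increments=[{"claw": 100,"dx": -0.2,"dy": 0.2,"dz": 0.3,"wx": 0,"wy": 0,"wz": 0},{"claw": 100,"dx": -0.2,"dy": 0.2,"dz": 0.3,"wx": 0,"wy": 0,"wz": 0},{"claw": 30,"dx": -0.2,"dy": 0.2,"dz": 0.3,"wx": 0,"wy": 0,"wz": 0},{"claw": 20,"dx": -0.2,"dy": 0.2,"dz": 0.3,"wx": 0,"wy": 0,"wz": 0},{"claw": 0,"dx": -0.2,"dy": 0.2,"dz": 0.3,"wx": 0,"wy": 0,"wz": 0}], grip_force=25)

```text
time_s: 3.25
position: [642.5, -74.3, 77.6]
tool_rot: [-3.123, -0.344, -0.0]
wrist_force: [-0.7, 0.0, 0.1]
finger_gap: 63.8
```

Emit:
carry_out(increments=[{"claw": 0,"dx": 0,"dy": 0,"dz": 0,"wx": 0,"wy": 0,"wz": 0},{"claw": 0,"dx": 0,"dy": 0,"dz": 0,"wx": 0,"wy": 0,"wz": 0},{"claw": 0,"dx": 0,"dy": 0,"dz": 0,"wx": 0,"wy": 0,"wz": 0},{"claw": 0,"dx": 0,"dy": 0,"dz": 0,"wx": 0,"wy": 0,"wz": 0}], grip_force=25)

```text
time_s: 3.75
position: [642.4, -74.3, 77.5]
tool_rot: [3.123, 0.344, -0.0]
wrist_force: [1.1, 0.1, 0.6]
finger_gap: 23.1
```

```bash
python3 go.py 642 -73.5 77 12.6
```

```text
t 3.75 pos [642.4 -74.3  77.5] psi 12.56 tilt 0.0 F [1.1 0.1 0.6] gap 23.1
dx dy dz [-0.03 -0.08  0.05] w [ 0.    0.   -0.04] dist mm 1
```

Emit:
carry_out(increments=[{"claw": 0,"dx": 0,"dy": 0,"dz": 0,"wx": 0,"wy": 0,"wz": 0},{"claw": 0,"dx": 0,"dy": 0,"dz": 0,"wx": 0,"wy": 0,"wz": 0},{"claw": 0,"dx": 0,"dy": 0,"dz": 0,"wx": 0,"wy": 0,"wz": 0},{"claw": 0,"dx": 0,"dy": 0,"dz": 0,"wx": 0,"wy": 0,"wz": 0}], grip_force=25)

```text
time_s: 4.25
position: [642.4, -74.2, 77.5]
tool_rot: [-3.123, -0.344, 0.0]
wrist_force: [0.8, -0.5, -0.9]
finger_gap: 13.7
```

Emit:
carry_out(increments=[{"claw": 0,"dx": 0,"dy": 0,"dz": -0.3,"wx": 0,"wy": 0,"wz": 0},{"claw": 0,"dx": 0,"dy": 0,"dz": -2,"wx": 0,"wy": 0,"wz": 0},{"claw": 0,"dx": 0,"dy": 0,"dz": -5,"wx": 0,"wy": 0,"wz": 0},{"claw": 0,"dx": 0,"dy": 0,"dz": -9,"wx": 0,"wy": 0,"wz": 0},{"claw": 0,"dx": 0,"dy": 0,"dz": -13,"wx": 0,"wy": 0,"wz": 0}])

```text
time_s: 4.88
position: [642.3, -74.3, 209.9]
tool_rot: [3.123, 0.344, 0.001]
wrist_force: [0.1, -0.7, -4.0]
finger_gap: 13.8
```

```bash
python3 go.py 412 -342.6 208 3.4;python3 snap.py side 3 290 100 450 220
```

```text
t 4.88 pos [642.3 -74.3 209.9] psi 12.56 tilt 0.03 F [ 0.1 -0.7 -4. ] gap 13.8
dx dy dz [-28.31  21.18   0.18] w [ 0.   -0.03  9.16] dist mm 354
```

View pics/side3.png

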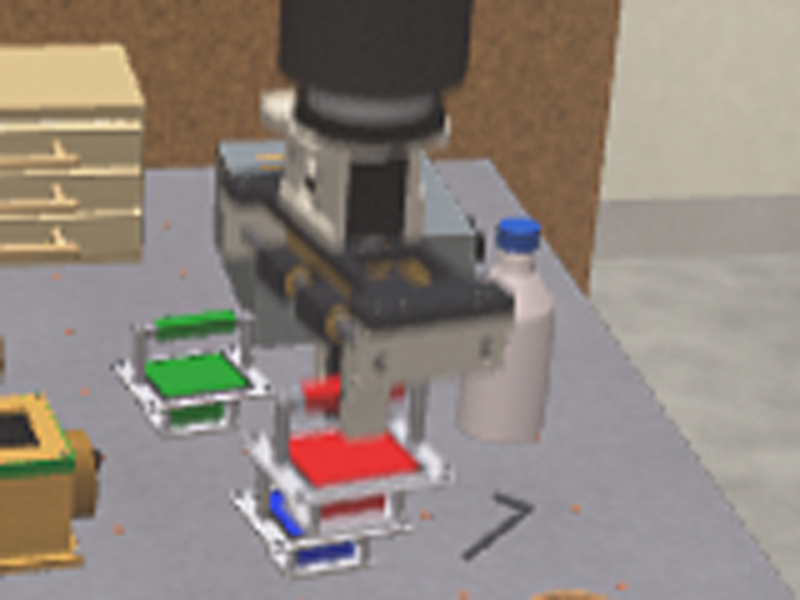

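Emit:
carry_out(increments=[{"claw": 0,"dx": -2.6,"dy": 2,"dz": 0,"wx": 0,"wy": 0,"wz": 1},{"claw": 0,"dx": -6.2,"dy": 4.6,"dz": 0,"wx": 0,"wy": 0,"wz": 3},{"claw": 0,"dx": -10.4,"dy": 7.8,"dz": 0,"wx": 0,"wy": 0,"wz": 5},{"claw": 0,"dx": -14.6,"dy": 11,"dz": 0,"wx": 0,"wy": 0,"wz": 7},{"claw": 0,"dx": -18.8,"dy": 14.1,"dz": 0,"wx": 0,"wy": 0,"wz": 9.1}])

```text
time_s: 5.55
position: [488.4, -253.9, 208.7]
tool_rot: [3.14, 0.094, 0.002]
wrist_force: [0.4, -0.8, -2.1]
finger_gap: 13.7
```

```bash
python3 go.py 412 -342.6 208 3.4
```

```text
t 5.55 pos [ 488.4 -253.9  208.7] psi 3.41 tilt 0.07 F [ 0.4 -0.8 -2.1] gap 13.7
dx dy dz [-8.16  8.4   0.06] w [ 0.02 -0.07  0.01] dist mm 117
```

Emit:
carry_out(increments=[{"claw": 0,"dx": -3.8,"dy": 3.9,"dz": 0,"wx": 0,"wy": 0,"wz": 0},{"claw": 0,"dx": -6.8,"dy": 7,"dz": 0,"wx": 0,"wy": 0,"wz": 0},{"claw": 0,"dx": -8.2,"dy": 8.4,"dz": 0,"wx": 0,"wy": 0,"wz": 0},{"claw": 0,"dx": -8.2,"dy": 8.4,"dz": 0,"wx": 0,"wy": 0,"wz": 0}])

```text
time_s: 6.05
position: [412.2, -342.3, 208.2]
tool_rot: [3.14, 0.092, 0.001]
wrist_force: [-0.6, 0.2, -3.2]
finger_gap: 13.5
```

```bash
python3 snap.py side 4 200 180 360 300;python3 snap.py top 4 370 180 530 300; python3 go.py 412 -342.6 208 3.4
```

```text
t 6.15 pos [ 413.3 -341.4  208. ] psi 3.45 tilt 0.05 F [ 0.1 -0.6 -3.1] gap 13.9
dx dy dz [-0.14  0.11 -0.  ] w [ 0.01 -0.05  0.05] dist mm 2
```

View pics/side4.png

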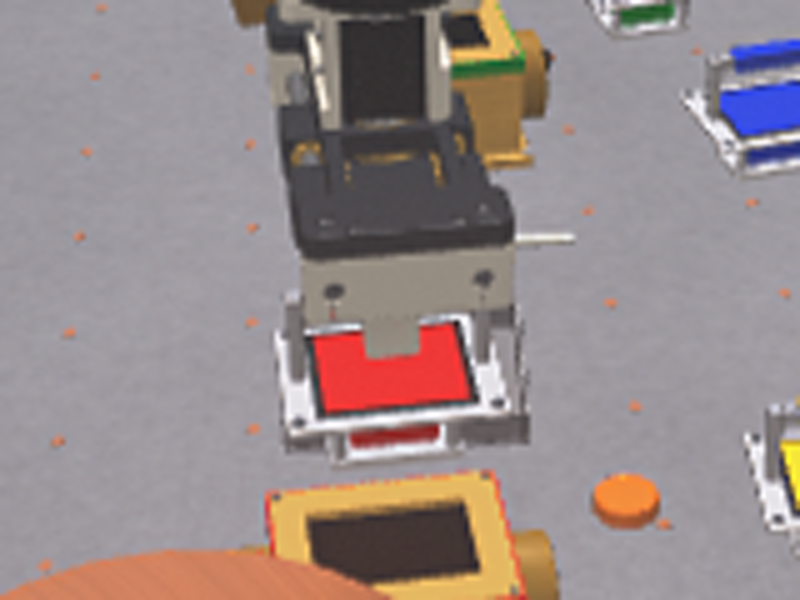

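View pics/top4.png

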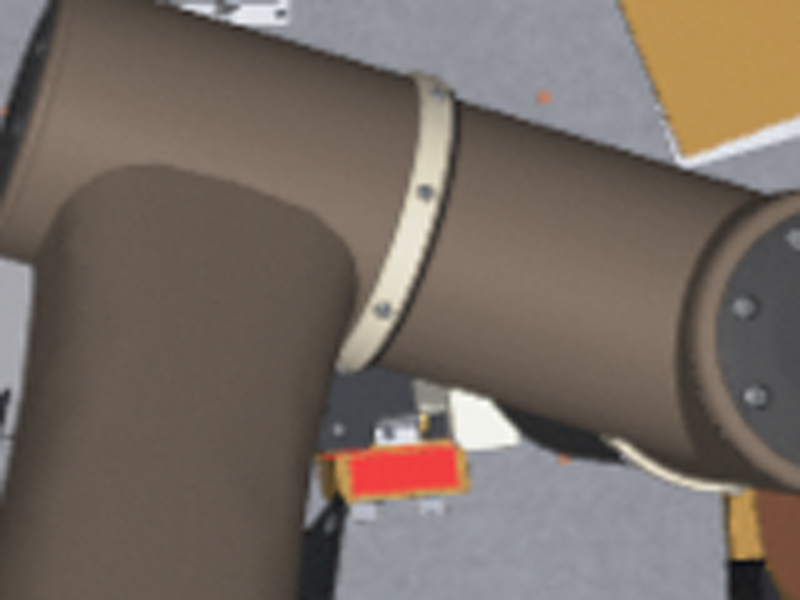

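```bash
python3 - <<'E'
from h import *
c=load("side",4)
def pr(x,y,yaw,z,hx,hy):
    a=np.radians(yaw);e=np.array([np.cos(a),np.sin(a),0]);f=np.array([-np.sin(a),np.cos(a),0])
    return [((proj(c,np.array([x,y,z])+sx*hx*e+sy*hy*f)-[200,180])*5).round() for sx,sy in((-1,-1),(1,-1),(1,1),(-1,1))]
print("flange",pr(413,-341.6,3.4,167,46,37))
print("rim",pr(412,-342.6,3.4,75,51,44)); print("hole",pr(412,-342.6,3.4,75,36,27))
E
```

```text
flange [array([288., 430.]), array([512., 409.]), array([485., 310.]), array([274., 329.])]
rim [array([284., 620.]), array([523., 594.]), array([492., 470.]), array([268., 492.])]
hole [array([316., 590.]), array([482., 572.]), array([465., 496.]), array([305., 512.])]
```

Emit:
carry_out(increments=[{"claw": 0,"dx": -0.1,"dy": 0.1,"dz": 2.5,"wx": 0,"wy": 0,"wz": 0},{"claw": 0,"dx": -0.1,"dy": 0.1,"dz": 5,"wx": 0,"wy": 0,"wz": 0},{"claw": 0,"dx": -0.1,"dy": 0.1,"dz": 7,"wx": 0,"wy": 0,"wz": 0},{"claw": 0,"dx": -0.1,"dy": 0.1,"dz": 8,"wx": 0,"wy": 0,"wz": 0},{"claw": 0,"dx": -0.1,"dy": 0.1,"dz": 8,"wx": 0,"wy": 0,"wz": 0}])

```text
time_s: 6.78
position: [412.3, -342.1, 127.2]
tool_rot: [-3.14, -0.097, 0.002]
wrist_force: [0.0, -0.3, -3.2]
finger_gap: 13.5
```

```bash
python3 go.py 412 -342.6 120 3.4
```

```text
t 6.78 pos [ 412.3 -342.1  127.2] psi 3.52 tilt 0.06 F [ 0.  -0.3 -3.2] gap 13.5
dx dy dz [-0.03  0.05  0.72] w [-0.02  0.06  0.12] dist mm 7
```

Emit:
carry_out(increments=[{"claw": 0,"dx": 0,"dy": 0,"dz": 0.2,"wx": 0,"wy": 0,"wz": 0},{"claw": 0,"dx": 0,"dy": 0,"dz": 0.4,"wx": 0,"wy": 0,"wz": 0},{"claw": 0,"dx": 0,"dy": 0,"dz": 0.5,"wx": 0,"wy": 0,"wz": 0},{"claw": 0,"dx": 0,"dy": 0,"dz": 0.6,"wx": 0,"wy": 0,"wz": 0},{"claw": 0,"dx": 0,"dy": 0,"dz": 0.6,"wx": 0,"wy": 0,"wz": 0}])

```text
time_s: 7.4
position: [411.8, -342.6, 121.6]
tool_rot: [-3.14, -0.095, 0.0]
wrist_force: [0.2, -0.4, -4.6]
finger_gap: 13.9
```

Emit:
carry_out(increments=[{"claw": 0,"dx": 0,"dy": 0,"dz": 0.05,"wx": 0,"wy": 0,"wz": 0},{"claw": 0,"dx": 0,"dy": 0,"dz": 0.1,"wx": 0,"wy": 0,"wz": 0},{"claw": 0,"dx": 0,"dy": 0,"dz": 0.1,"wx": 0,"wy": 0,"wz": 0}])

```text
time_s: 7.78
position: [412.1, -342.7, 120.7]
tool_rot: [3.14, 0.095, 0.0]
wrist_force: [-0.4, -0.1, -0.3]
finger_gap: 13.8
```

```bash
python3 go.py 412 -342.6 120 3.4;python3 snap.py side 5 220 220 380 340
```

```text
t 7.78 pos [ 412.1 -342.7  120.7] psi 3.47 tilt 0.02 F [-0.4 -0.1 -0.3] gap 13.8
dx dy dz [-0.01 -0.01  0.07] w [ 0.01 -0.01  0.07] dist mm 1
```

View pics/side5.png

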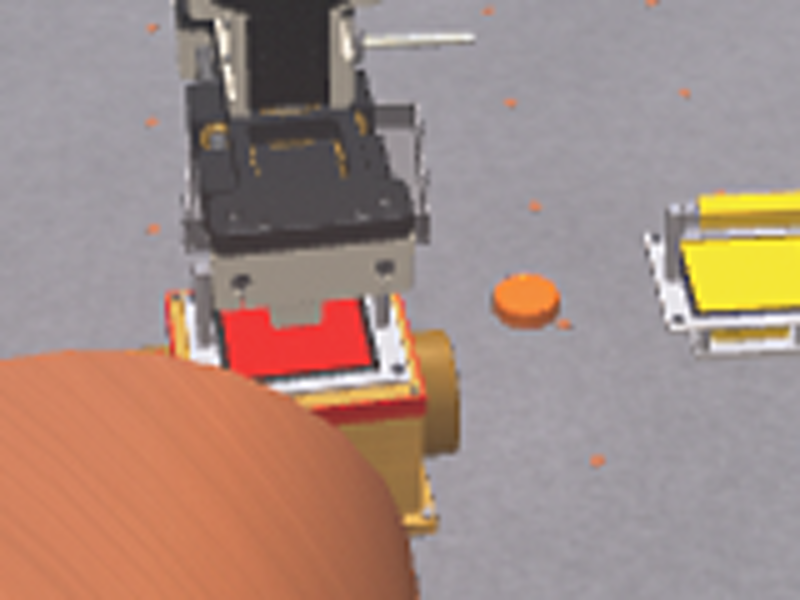

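Emit:
carry_out(increments=[{"claw": 60,"dx": 0,"dy": 0,"dz": 0,"wx": 0,"wy": 0,"wz": 0},{"claw": 60,"dx": 0,"dy": 0,"dz": 0,"wx": 0,"wy": 0,"wz": 0},{"claw": 60,"dx": 0,"dy": 0,"dz": 0,"wx": 0,"wy": 0,"wz": 0},{"claw": 60,"dx": 0,"dy": 0,"dz": 0,"wx": 0,"wy": 0,"wz": 0}])

```text
time_s: 8.32
position: [411.9, -342.7, 120.7]
tool_rot: [3.14, 0.095, 0.0]
wrist_force: [-0.6, -0.2, 1.0]
finger_gap: 47.9
```

Emit:
carry_out(increments=[{"claw": 60,"dx": 0,"dy": 0,"dz": -0.5,"wx": 0,"wy": 0,"wz": 0},{"claw": 60,"dx": 0,"dy": 0,"dz": -2,"wx": 0,"wy": 0,"wz": 0},{"claw": 60,"dx": 0,"dy": 0,"dz": -5,"wx": 0,"wy": 0,"wz": 0},{"claw": 60,"dx": 0,"dy": 0,"dz": -8,"wx": 0,"wy": 0,"wz": 0}])

```text
time_s: 8.82
position: [412.0, -342.7, 202.5]
tool_rot: [3.14, 0.095, 0.001]
wrist_force: [0.9, -0.3, -0.7]
finger_gap: 52.3
```

```bash
python3 go.py 618 294 208 12.3;python3 snap.py side 6 220 220 380 340
```

```text
t 8.82 pos [ 412.  -342.7  202.5] psi 3.47 tilt 0.04 F [ 0.9 -0.3 -0.7] gap 52.3
dx dy dz [ 24.42 -62.31  -0.57] w [ 0.03 -0.02 -8.83] dist mm 669
```

View pics/side6.png

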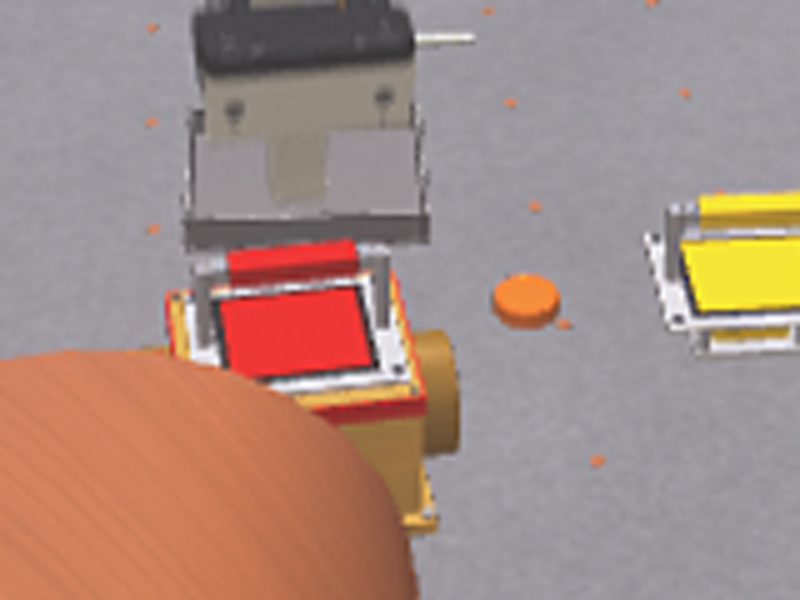

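Emit:
carry_out(increments=[{"claw": 60,"dx": 1.4,"dy": -3.5,"dz": 0,"wx": 0,"wy": 0,"wz": -1},{"claw": 60,"dx": 3.4,"dy": -8.8,"dz": 0,"wx": 0,"wy": 0,"wz": -2},{"claw": 60,"dx": 5.4,"dy": -14.1,"dz": 0,"wx": 0,"wy": 0,"wz": -4},{"claw": 60,"dx": 7.5,"dy": -19.4,"dz": 0,"wx": 0,"wy": 0,"wz": -6},{"claw": 60,"dx": 9.6,"dy": -24.8,"dz": 0,"wx": 0,"wy": 0,"wz": -8.8}])

```text
time_s: 9.5
position: [493.4, -87.5, 201.9]
tool_rot: [3.123, 0.338, 0.003]
wrist_force: [1.2, 0.4, 0.7]
finger_gap: 52.4
```

```bash
python3 go.py 618 294 208 12.3
```

```text
t 9.5 pos [493.4 -87.5 201.9] psi 12.35 tilt 0.11 F [1.2 0.4 0.7] gap 52.4
dx dy dz [ 20.33 -34.6   -0.58] w [ 0.02 -0.11  0.05] dist mm 401
```

Emit:
carry_out(increments=[{"claw": 60,"dx": 3,"dy": -5.1,"dz": 0,"wx": 0,"wy": 0,"wz": 0},{"claw": 60,"dx": 6,"dy": -10.2,"dz": 0,"wx": 0,"wy": 0,"wz": 0},{"claw": 60,"dx": 9,"dy": -15.3,"dz": 0,"wx": 0,"wy": 0,"wz": 0},{"claw": 60,"dx": 12,"dy": -20.4,"dz": 0,"wx": 0,"wy": 0,"wz": 0},{"claw": 60,"dx": 15,"dy": -25.5,"dz": 0,"wx": 0,"wy": 0,"wz": 0}])

```text
time_s: 10.12
position: [585.7, 193.9, 201.9]
tool_rot: [-3.123, -0.336, -0.002]
wrist_force: [1.1, 0.4, -0.3]
finger_gap: 52.1
```

```bash
python3 go.py 618 294 130 12.3
```

```text
t 10.12 pos [585.7 193.9 201.9] psi 12.29 tilt 0.08 F [ 1.1  0.4 -0.3] gap 52.1
dx dy dz [ 5.28 -9.1   7.2 ] w [-0.02 -0.08 -0.01] dist mm 127
```

Emit:
carry_out(increments=[{"claw": 60,"dx": 2.5,"dy": -4.4,"dz": 1,"wx": 0,"wy": 0,"wz": 0},{"claw": 60,"dx": 4.6,"dy": -7.8,"dz": 3,"wx": 0,"wy": 0,"wz": 0},{"claw": 60,"dx": 5.3,"dy": -9.1,"dz": 5,"wx": 0,"wy": 0,"wz": 0},{"claw": 60,"dx": 5.3,"dy": -9.1,"dz": 7,"wx": 0,"wy": 0,"wz": 0},{"claw": 60,"dx": 5.3,"dy": -9.1,"dz": 7,"wx": 0,"wy": 0,"wz": 0}])

```text
time_s: 10.75
position: [616.6, 291.0, 129.0]
tool_rot: [3.122, 0.335, -0.005]
wrist_force: [0.5, -0.0, 0.4]
finger_gap: 52.7
```

```bash
python3 snap.py side 7 260 100 420 220;python3 go.py 618 294 77 12.3;  python3 - <<'E'
from h import *
c=load("side",7)
a=np.radians(12.3);d=np.array([np.cos(a),np.sin(a),0])
for z in(74,80):
    m=np.array([618,294.,z]);print([((proj(c,m+k*d)-[260,100])*5).round() for k in(-28,0,28)])
E
```

```text
t 10.8 pos [617.4 291.3 130.5] psi 12.25 tilt 0.08 F [ 0.3 -0.5  0.2] gap 52.4
dx dy dz [ 0.12 -0.26  5.35] w [ 0.05  0.06 -0.05] dist mm 54
[array([306., 329.]), array([345., 324.]), array([384., 319.])]
[array([306., 321.]), array([345., 316.]), array([384., 311.])]
```

View pics/side7.png

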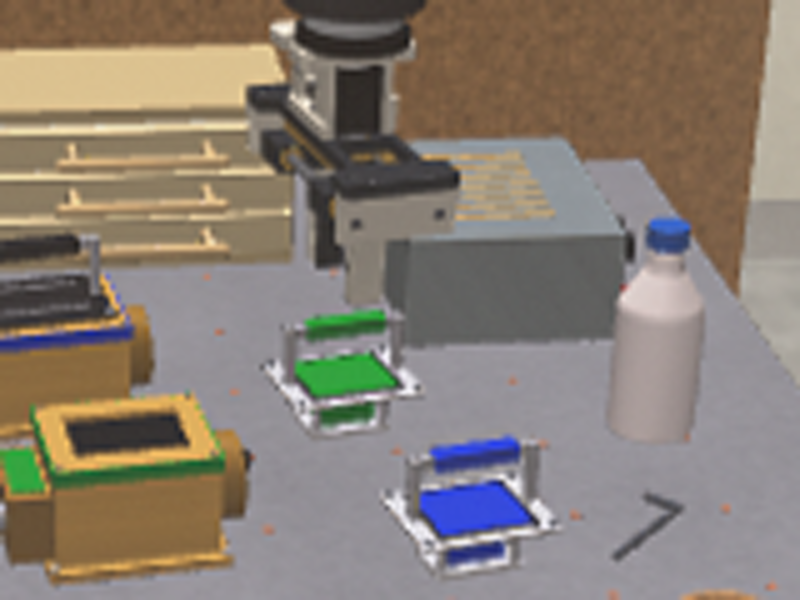

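```bash
python3 - <<'E'
from h import *
c=load("top",0);P=world(c)
for u,v in[(172,158),(168,150),(100,158),(172,100),(130,150)]: print((u,v),P[v,u].round())
E
```

```text
(172, 158) [683. 400.  33.]
(168, 150) [698. 401.  68.]
(100, 158) [680. 582.  73.]
(172, 100) [859. 412.  -3.]
(130, 150) [695. 493.  94.]
```

Emit:
carry_out(increments=[{"claw": 60,"dx": 0.1,"dy": -0.2,"dz": 0,"wx": 0,"wy": 0,"wz": 0},{"claw": 60,"dx": 0.1,"dy": -0.2,"dz": 0,"wx": 0,"wy": 0,"wz": 0},{"claw": 60,"dx": 0.1,"dy": -0.2,"dz": 0,"wx": 0,"wy": 0,"wz": 0}])

```text
time_s: 11.18
position: [618.4, 294.1, 131.4]
tool_rot: [-3.123, -0.335, -0.001]
wrist_force: [0.3, -0.8, 0.0]
finger_gap: 52.8
```

```bash
python3 go.py 618 294 77 12.3
```

```text
t 11.18 pos [618.4 294.1 131.4] psi 12.25 tilt 0.06 F [ 0.3 -0.8  0. ] gap 52.8
dx dy dz [-0.05  0.01  5.44] w [-0.03 -0.05 -0.05] dist mm 54
```

Box is clear (x > 680). Descend and grip.

Emit:
carry_out(increments=[{"claw": 60,"dx": 0,"dy": 0,"dz": 2.5,"wx": 0,"wy": 0,"wz": 0},{"claw": 60,"dx": 0,"dy": 0,"dz": 4.6,"wx": 0,"wy": 0,"wz": 0},{"claw": 60,"dx": 0,"dy": 0,"dz": 5.4,"wx": 0,"wy": 0,"wz": 0},{"claw": 60,"dx": 0,"dy": 0,"dz": 5.4,"wx": 0,"wy": 0,"wz": 0},{"claw": 20,"dx": 0,"dy": 0,"dz": 5.4,"wx": 0,"wy": 0,"wz": 0}], grip_force=25)

```text
time_s: 11.8
position: [618.7, 294.5, 77.6]
tool_rot: [-3.123, -0.336, -0.002]
wrist_force: [0.3, 0.9, 1.3]
finger_gap: 47.4
```

Emit:
carry_out(increments=[{"claw": 0,"dx": 0,"dy": 0,"dz": 0,"wx": 0,"wy": 0,"wz": 0},{"claw": 0,"dx": 0,"dy": 0,"dz": 0,"wx": 0,"wy": 0,"wz": 0},{"claw": 0,"dx": 0,"dy": 0,"dz": 0,"wx": 0,"wy": 0,"wz": 0},{"claw": 0,"dx": 0,"dy": 0,"dz": 0,"wx": 0,"wy": 0,"wz": 0},{"claw": 0,"dx": 0,"dy": 0,"dz": 0,"wx": 0,"wy": 0,"wz": 0}])

```text
time_s: 12.42
position: [618.3, 294.1, 76.7]
tool_rot: [3.124, 0.336, 0.0]
wrist_force: [-0.4, -0.0, 0.8]
finger_gap: 13.5
```

```bash
python3 go.py 618 294 77 12.3
```

```text
t 12.43 pos [618.3 294.1  76.7] psi 12.26 tilt 0.01 F [-0.4 -0.   0.8] gap 13.5
dx dy dz [-0.03  0.   -0.03] w [ 0.   -0.01 -0.04] dist mm 0
```

Emit:
carry_out(increments=[{"claw": 0,"dx": 0,"dy": 0,"dz": 0,"wx": 0,"wy": 0,"wz": 0},{"claw": 0,"dx": 0,"dy": 0,"dz": -1,"wx": 0,"wy": 0,"wz": 0},{"claw": 0,"dx": 0,"dy": 0,"dz": -4,"wx": 0,"wy": 0,"wz": 0},{"claw": 0,"dx": 0,"dy": 0,"dz": -8.5,"wx": 0,"wy": 0,"wz": 0},{"claw": 0,"dx": 0,"dy": 0,"dz": -13,"wx": 0,"wy": 0,"wz": 0}])

```text
time_s: 13.05
position: [617.7, 294.0, 207.8]
tool_rot: [3.123, 0.336, -0.002]
wrist_force: [-0.1, 0.5, -2.8]
finger_gap: 13.6
```

```bash
python3 go.py 460.5 149 207 6.7
```

```text
t 13.05 pos [617.7 294.  207.8] psi 12.26 tilt 0.06 F [-0.1  0.5 -2.8] gap 13.6
dx dy dz [-18.44  10.83   0.1 ] w [0.01 0.06 5.56] dist mm 214
```

Emit:
carry_out(increments=[{"claw": 0,"dx": -3.4,"dy": 2,"dz": 0,"wx": 0,"wy": 0,"wz": 1},{"claw": 0,"dx": -7.8,"dy": 4.6,"dz": 0,"wx": 0,"wy": 0,"wz": 2.5},{"claw": 0,"dx": -12.2,"dy": 7.2,"dz": 0,"wx": 0,"wy": 0,"wz": 4},{"claw": 0,"dx": -16.2,"dy": 9.5,"dz": 0,"wx": 0,"wy": 0,"wz": 5.5},{"claw": 0,"dx": -18.4,"dy": 10.8,"dz": 0,"wx": 0,"wy": 0,"wz": 5.6}])

```text
time_s: 13.68
position: [459.3, 148.0, 207.0]
tool_rot: [-3.136, -0.181, 0.0]
wrist_force: [0.4, 0.9, -2.6]
finger_gap: 13.8
```

Emit:
carry_out(increments=[{"claw": 0,"dx": 0,"dy": 0,"dz": 0,"wx": 0,"wy": 0,"wz": 0},{"claw": 0,"dx": 0,"dy": 0,"dz": 0,"wx": 0,"wy": 0,"wz": 0}])

```text
time_s: 13.92
position: [461.7, 149.9, 207.1]
tool_rot: [-3.136, -0.183, -0.002]
wrist_force: [1.4, -1.0, -2.6]
finger_gap: 13.4
```

```bash
python3 snap.py side 8 210 120 370 240;python3 go.py 460.5 149 125 6.7;  python3 - <<'E'
from h import *
c=load("side",8)
def pr(x,y,yaw,z,hx,hy):
    a=np.radians(yaw);e=np.array([np.cos(a),np.sin(a),0]);f=np.array([-np.sin(a),np.cos(a),0])
    return [((proj(c,np.array([x,y,z])+sx*hx*e+sy*hy*f)-[210,120])*5).round() for sx,sy in((-1,-1),(1,-1),(1,1),(-1,1))]
print("flange",pr(460.5,149,6.7,166.5,46,37))
print("rim",pr(460.5,149,6.7,75,51,44))
E
```

```text
t 13.97 pos [461.8 150.  206.8] psi 6.67 tilt 0.04 F [ 0.6  0.8 -2.5] gap 13.4
dx dy dz [-0.15  0.09  8.18] w [-0.02 -0.03 -0.03] dist mm 82
flange [array([308., 225.]), array([463., 212.]), array([437., 163.]), array([288., 175.])]
rim [array([305., 371.]), array([473., 354.]), array([442., 291.]), array([283., 306.])]
```

View pics/side8.png

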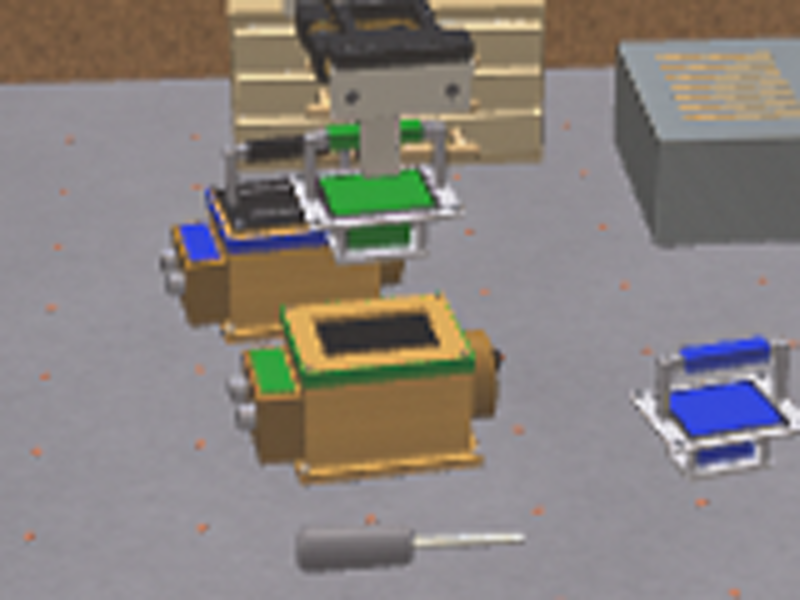

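Emit:
carry_out(increments=[{"claw": 0,"dx": -0.1,"dy": 0.1,"dz": 2.5,"wx": 0,"wy": 0,"wz": 0},{"claw": 0,"dx": -0.1,"dy": 0.1,"dz": 5,"wx": 0,"wy": 0,"wz": 0},{"claw": 0,"dx": -0.1,"dy": 0.1,"dz": 7,"wx": 0,"wy": 0,"wz": 0},{"claw": 0,"dx": -0.1,"dy": 0.1,"dz": 8,"wx": 0,"wy": 0,"wz": 0},{"claw": 0,"dx": -0.1,"dy": 0.1,"dz": 8,"wx": 0,"wy": 0,"wz": 0}])

```text
time_s: 14.6
position: [460.5, 148.5, 126.0]
tool_rot: [3.135, 0.183, -0.002]
wrist_force: [0.2, -0.6, -2.3]
finger_gap: 13.6
```

Emit:
carry_out(increments=[{"claw": 0,"dx": 0,"dy": 0,"dz": 0.1,"wx": 0,"wy": 0,"wz": 0},{"claw": 0,"dx": 0,"dy": 0,"dz": 0.2,"wx": 0,"wy": 0,"wz": 0},{"claw": 0,"dx": 0,"dy": 0,"dz": 0.3,"wx": 0,"wy": 0,"wz": 0},{"claw": 0,"dx": 0,"dy": 0,"dz": 0.4,"wx": 0,"wy": 0,"wz": 0},{"claw": 0,"dx": 0,"dy": 0,"dz": 0.4,"wx": 0,"wy": 0,"wz": 0}])

```text
time_s: 15.22
position: [460.4, 148.3, 122.6]
tool_rot: [-3.136, -0.183, -0.0]
wrist_force: [0.2, 0.1, -2.4]
finger_gap: 13.4
```

```bash
python3 go.py 460.5 149 120 6.7
```

```text
t 15.22 pos [460.4 148.3 122.6] psi 6.66 tilt 0.0 F [ 0.2  0.1 -2.4] gap 13.4
dx dy dz [ 0.02 -0.06  0.26] w [-0.   -0.   -0.04] dist mm 3
```

Emit:
carry_out(increments=[{"claw": 0,"dx": 0,"dy": 0,"dz": 0.1,"wx": 0,"wy": 0,"wz": 0},{"claw": 0,"dx": 0,"dy": 0,"dz": 0.15,"wx": 0,"wy": 0,"wz": 0},{"claw": 0,"dx": 0,"dy": 0,"dz": 0.2,"wx": 0,"wy": 0,"wz": 0},{"claw": 0,"dx": 0,"dy": 0,"dz": 0.25,"wx": 0,"wy": 0,"wz": 0},{"claw": 0,"dx": 0,"dy": 0,"dz": 0.25,"wx": 0,"wy": 0,"wz": 0}])

```text
time_s: 15.85
position: [460.5, 148.4, 120.2]
tool_rot: [-3.136, -0.183, -0.0]
wrist_force: [-0.3, -0.4, -1.8]
finger_gap: 13.7
```

Emit:
carry_out(increments=[{"claw": 0,"dx": 0,"dy": 0,"dz": 0.05,"wx": 0,"wy": 0,"wz": 0},{"claw": 0,"dx": 0,"dy": 0,"dz": 0.08,"wx": 0,"wy": 0,"wz": 0},{"claw": 0,"dx": 0,"dy": 0,"dz": 0.08,"wx": 0,"wy": 0,"wz": 0}])

```text
time_s: 16.23
position: [460.9, 148.6, 119.7]
tool_rot: [-3.136, -0.183, -0.001]
wrist_force: [0.4, -0.9, 3.0]
finger_gap: 13.4
```

Contact (force reversed from −2.4 to +3 N): seated. Release and rise.

Emit:
carry_out(increments=[{"claw": 60,"dx": 0,"dy": 0,"dz": 0,"wx": 0,"wy": 0,"wz": 0},{"claw": 60,"dx": 0,"dy": 0,"dz": 0,"wx": 0,"wy": 0,"wz": 0},{"claw": 60,"dx": 0,"dy": 0,"dz": 0,"wx": 0,"wy": 0,"wz": 0},{"claw": 60,"dx": 0,"dy": 0,"dz": 0,"wx": 0,"wy": 0,"wz": 0}])

```text
time_s: 16.73
position: [460.4, 148.4, 119.2]
tool_rot: [3.136, 0.183, -0.0]
wrist_force: [1.4, 0.6, -0.4]
finger_gap: 47.8
```

Emit:
carry_out(increments=[{"claw": 60,"dx": 0,"dy": 0,"dz": -0.5,"wx": 0,"wy": 0,"wz": 0},{"claw": 60,"dx": 0,"dy": 0,"dz": -2,"wx": 0,"wy": 0,"wz": 0},{"claw": 60,"dx": 0,"dy": 0,"dz": -5,"wx": 0,"wy": 0,"wz": 0},{"claw": 60,"dx": 0,"dy": 0,"dz": -8,"wx": 0,"wy": 0,"wz": 0}])

```text
time_s: 17.23
position: [460.3, 148.3, 200.4]
tool_rot: [3.136, 0.183, -0.0]
wrist_force: [-0.4, -0.4, 1.6]
finger_gap: 52.2
```

```bash
python3 go.py 415 342 170 10.2;python3 snap.py side 9 210 120 370 240;python3 - <<'E'
from h import *
c=load("side",9)
def pr(x,y,yaw,z,hx,hy):
    a=np.radians(yaw);e=np.array([np.cos(a),np.sin(a),0]);f=np.array([-np.sin(a),np.cos(a),0])
    return [((proj(c,np.array([x,y,z])+sx*hx*e+sy*hy*f)-[210,120])*5).round() for sx,sy in((-1,-1),(1,-1),(1,1),(-1,1))]
print("flange B",pr(415,342.2,10.2,79,46,37))
print("sleeve B",pr(415,342.2,10.2,117,28,0))
E
```

```text
t 17.23 pos [460.3 148.3 200.4] psi 6.67 tilt 0.02 F [-0.4 -0.4  1.6] gap 52.2
dx dy dz [ -2.25 -19.77   3.03] w [ 0.01  0.01 -3.53] dist mm 201
flange B [array([233., 228.]), array([369., 213.]), array([343., 170.]), array([212., 184.])]
sleeve B [array([247., 151.]), array([329., 142.]), array([329., 142.]), array([247., 151.])]
```

View pics/side9.png

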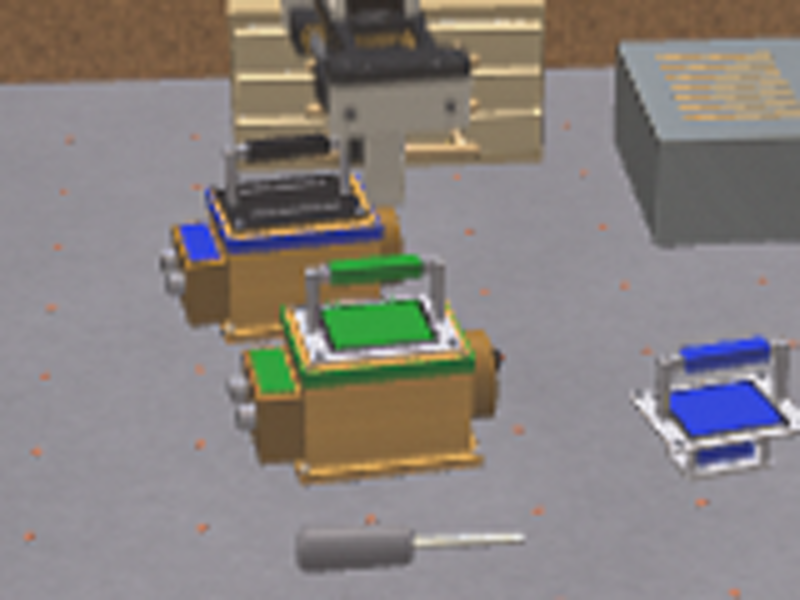

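Emit:
carry_out(increments=[{"claw": 60,"dx": -0.4,"dy": -4,"dz": 0,"wx": 0,"wy": 0,"wz": -1},{"claw": 60,"dx": -1,"dy": -9,"dz": 0,"wx": 0,"wy": 0,"wz": -2},{"claw": 60,"dx": -1.6,"dy": -14,"dz": 0,"wx": 0,"wy": 0,"wz": -3},{"claw": 60,"dx": -2.2,"dy": -18,"dz": 1,"wx": 0,"wy": 0,"wz": -3.5},{"claw": 60,"dx": -2.3,"dy": -19.8,"dz": 2,"wx": 0,"wy": 0,"wz": -3.5}])

```text
time_s: 17.9
position: [414.0, 344.3, 179.1]
tool_rot: [-3.129, -0.281, -0.001]
wrist_force: [-0.3, -0.2, -0.1]
finger_gap: 52.7
```

Emit:
carry_out(increments=[{"claw": 60,"dx": 0,"dy": 0,"dz": 0,"wx": 0,"wy": 0,"wz": 0},{"claw": 60,"dx": 0,"dy": 0,"dz": 0,"wx": 0,"wy": 0,"wz": 0}])

```text
time_s: 18.15
position: [414.8, 341.6, 179.3]
tool_rot: [3.129, 0.277, -0.0]
wrist_force: [0.2, -0.4, -0.2]
finger_gap: 52.7
```

```bash
python3 go.py 415 342.2 120 10.2
```

```text
t 18.15 pos [414.8 341.6 179.3] psi 10.14 tilt 0.03 F [ 0.2 -0.4 -0.2] gap 52.7
dx dy dz [ 0.03 -0.06  5.93] w [ 0.03  0.01 -0.06] dist mm 59
```

Emit:
carry_out(increments=[{"claw": 60,"dx": 0,"dy": -0.1,"dz": 2,"wx": 0,"wy": 0,"wz": 0},{"claw": 60,"dx": 0,"dy": -0.1,"dz": 4.3,"wx": 0,"wy": 0,"wz": 0},{"claw": 60,"dx": 0,"dy": -0.1,"dz": 5.9,"wx": 0,"wy": 0,"wz": 0},{"claw": 60,"dx": 0,"dy": -0.1,"dz": 5.9,"wx": 0,"wy": 0,"wz": 0},{"claw": 20,"dx": 0,"dy": -0.1,"dz": 5.9,"wx": 0,"wy": 0,"wz": 0}], grip_force=25)

```text
time_s: 18.77
position: [414.9, 343.6, 121.1]
tool_rot: [-3.129, -0.278, -0.001]
wrist_force: [0.4, 0.5, 0.0]
finger_gap: 47.1
```

Emit:
carry_out(increments=[{"claw": 0,"dx": 0,"dy": 0,"dz": 0,"wx": 0,"wy": 0,"wz": 0},{"claw": 0,"dx": 0,"dy": 0,"dz": 0,"wx": 0,"wy": 0,"wz": 0},{"claw": 0,"dx": 0,"dy": 0,"dz": 0,"wx": 0,"wy": 0,"wz": 0},{"claw": 0,"dx": 0,"dy": 0,"dz": 0,"wx": 0,"wy": 0,"wz": 0},{"claw": 0,"dx": 0,"dy": 0,"dz": 0,"wx": 0,"wy": 0,"wz": 0}])

```text
time_s: 19.4
position: [414.4, 343.3, 120.5]
tool_rot: [3.129, 0.278, 0.0]
wrist_force: [-0.4, -0.7, 4.0]
finger_gap: 13.9
```

```bash
python3 go.py 415 342.2 120 10.2
```

```text
t 19.4 pos [414.4 343.3 120.5] psi 10.17 tilt 0.01 F [-0.4 -0.7  4. ] gap 13.9
dx dy dz [0.04 0.12 0.05] w [ 0.01 -0.   -0.03] dist mm 1
```

Emit:
carry_out(increments=[{"claw": 0,"dx": 0,"dy": 0,"dz": 0,"wx": 0,"wy": 0,"wz": 0},{"claw": 0,"dx": 0,"dy": 0,"dz": -1,"wx": 0,"wy": 0,"wz": 0},{"claw": 0,"dx": 0,"dy": 0,"dz": -3.5,"wx": 0,"wy": 0,"wz": 0},{"claw": 0,"dx": 0,"dy": 0,"dz": -7,"wx": 0,"wy": 0,"wz": 0},{"claw": 0,"dx": 0,"dy": 0,"dz": -11.5,"wx": 0,"wy": 0,"wz": 0}])

```text
time_s: 20.02
position: [413.8, 342.8, 235.6]
tool_rot: [3.128, 0.278, -0.003]
wrist_force: [1.5, 0.6, -3.0]
finger_gap: 14.1
```

```bash
python3 go.py 431 -120 232 -1.5;python3 snap.py side 10 210 80 370 200
```

```text
t 20.02 pos [413.8 342.8 235.6] psi 10.15 tilt 0.14 F [ 1.5  0.6 -3. ] gap 14.1
dx dy dz [-6.46 45.86  0.44] w [ 0.09  0.11 11.65] dist mm 463
```

View pics/side10.png

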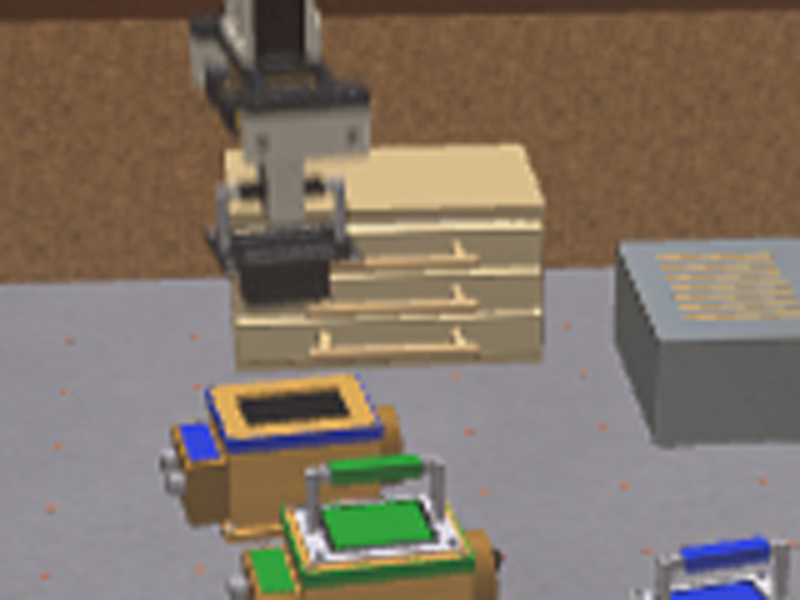

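Emit:
carry_out(increments=[{"claw": 0,"dx": 0,"dy": 3,"dz": 0,"wx": 0,"wy": 0,"wz": 1},{"claw": 0,"dx": 0,"dy": 8,"dz": 0,"wx": 0,"wy": 0,"wz": 3},{"claw": 0,"dx": 0,"dy": 13.5,"dz": 0,"wx": 0,"wy": 0,"wz": 6},{"claw": 0,"dx": 0,"dy": 19,"dz": 0,"wx": 0,"wy": 0,"wz": 9},{"claw": 0,"dx": -0.6,"dy": 24.5,"dz": 0,"wx": 0,"wy": 0,"wz": 11.6}])

```text
time_s: 20.7
position: [451.7, 99.6, 235.3]
tool_rot: [-3.141, 0.041, -0.0]
wrist_force: [0.6, -0.6, -3.2]
finger_gap: 13.5
```

```bash
python3 go.py 431 -120 232 -1.5
```

```text
t 20.7 pos [451.7  99.6 235.3] psi -1.51 tilt 0.02 F [ 0.6 -0.6 -3.2] gap 13.5
dx dy dz [-1.49 22.01  0.32] w [-0.02 -0.01 -0.01] dist mm 221
```

Emit:
carry_out(increments=[{"claw": 0,"dx": -0.3,"dy": 5,"dz": 0,"wx": 0,"wy": 0,"wz": 0},{"claw": 0,"dx": -0.7,"dy": 10.5,"dz": 0,"wx": 0,"wy": 0,"wz": 0},{"claw": 0,"dx": -1.1,"dy": 16,"dz": 0,"wx": 0,"wy": 0,"wz": 0},{"claw": 0,"dx": -1.4,"dy": 20.5,"dz": 0,"wx": 0,"wy": 0,"wz": 0},{"claw": 0,"dx": -1.5,"dy": 22,"dz": 0,"wx": 0,"wy": 0,"wz": 0}])

```text
time_s: 21.32
position: [430.4, -120.2, 235.2]
tool_rot: [-3.141, 0.044, 0.0]
wrist_force: [-0.5, 0.3, -3.2]
finger_gap: 13.6
```

Emit:
carry_out(increments=[{"claw": 0,"dx": 0,"dy": 0,"dz": 3,"wx": 0,"wy": 0,"wz": 0},{"claw": 0,"dx": 0,"dy": 0,"dz": 6,"wx": 0,"wy": 0,"wz": 0},{"claw": 0,"dx": 0,"dy": 0,"dz": 8,"wx": 0,"wy": 0,"wz": 0},{"claw": 0,"dx": 0,"dy": 0,"dz": 8,"wx": 0,"wy": 0,"wz": 0}])

```text
time_s: 21.82
position: [430.3, -118.1, 154.1]
tool_rot: [3.141, -0.039, -0.005]
wrist_force: [-0.1, -0.7, -2.7]
finger_gap: 13.9
```

```bash
python3 snap.py side 11 200 150 360 270;python3 go.py 431 -120 83 -1.5;  python3 - <<'E'
from h import *
c=load("side",11)
def pr(x,y,yaw,z,hx,hy):
    a=np.radians(yaw);e=np.array([np.cos(a),np.sin(a),0]);f=np.array([-np.sin(a),np.cos(a),0])
    return [((proj(c,np.array([x,y,z])+sx*hx*e+sy*hy*f)-[200,150])*5).round() for sx,sy in((-1,-1),(1,-1),(1,1),(-1,1))]
print("tray",pr(431,-120,-1.5,20,63,53))
E
```

```text
t 21.88 pos [ 431.2 -118.1  155.2] psi -1.41 tilt 0.07 F [ 0.9 -0.6 -2.2] gap 13.9
dx dy dz [-0.01  0.19  7.22] w [0.02 0.07 0.09] dist mm 72
tray [array([286., 569.]), array([533., 559.]), array([518., 445.]), array([287., 454.])]
```

View pics/side11.png

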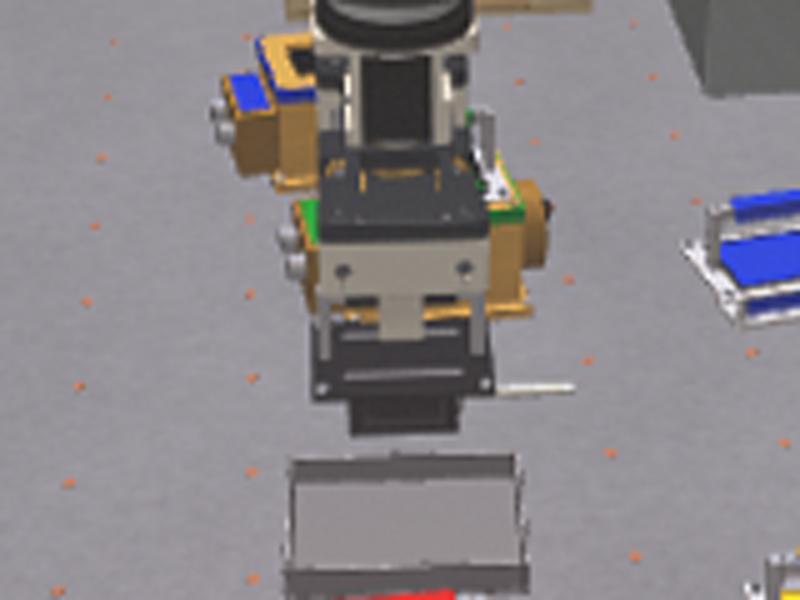

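Emit:
carry_out(increments=[{"claw": 0,"dx": 0,"dy": 0.3,"dz": 2.5,"wx": 0,"wy": 0,"wz": 0.5},{"claw": 0,"dx": 0,"dy": 0.3,"dz": 4.7,"wx": 0,"wy": 0,"wz": 1},{"claw": 0,"dx": 0,"dy": 0.3,"dz": 6.2,"wx": 0,"wy": 0,"wz": 1},{"claw": 0,"dx": 0,"dy": 0.3,"dz": 6.8,"wx": 0,"wy": 0,"wz": 1},{"claw": 0,"dx": 0,"dy": 0.3,"dz": 6.8,"wx": 0,"wy": 0,"wz": 1}])

```text
time_s: 22.5
position: [431.7, -121.2, 87.8]
tool_rot: [3.141, -0.066, 0.001]
wrist_force: [0.1, 0.4, -2.6]
finger_gap: 13.4
```

Emit:
carry_out(increments=[{"claw": 0,"dx": 0,"dy": 0,"dz": 0.1,"wx": 0,"wy": 0,"wz": 0},{"claw": 0,"dx": 0,"dy": 0,"dz": 0.2,"wx": 0,"wy": 0,"wz": 0},{"claw": 0,"dx": 0,"dy": 0,"dz": 0.3,"wx": 0,"wy": 0,"wz": 0},{"claw": 0,"dx": 0,"dy": 0,"dz": 0.3,"wx": 0,"wy": 0,"wz": 0}])

```text
time_s: 23.0
position: [431.2, -121.4, 84.3]
tool_rot: [3.141, -0.067, -0.0]
wrist_force: [-0.1, -0.1, -3.7]
finger_gap: 13.6
```

```bash
python3 go.py 431 -122 80.5 -2.4
```

```text
t 23.0 pos [ 431.2 -121.4   84.3] psi -2.44 tilt 0.0 F [-0.1 -0.1 -3.7] gap 13.6
dx dy dz [-0.01  0.06  0.38] w [ 0.    0.   -0.04] dist mm 4
```

Emit:
carry_out(increments=[{"claw": 0,"dx": 0,"dy": 0,"dz": 0.1,"wx": 0,"wy": 0,"wz": 0},{"claw": 0,"dx": 0,"dy": 0,"dz": 0.2,"wx": 0,"wy": 0,"wz": 0},{"claw": 0,"dx": 0,"dy": 0,"dz": 0.3,"wx": 0,"wy": 0,"wz": 0},{"claw": 0,"dx": 0,"dy": 0,"dz": 0.35,"wx": 0,"wy": 0,"wz": 0},{"claw": 0,"dx": 0,"dy": 0,"dz": 0.35,"wx": 0,"wy": 0,"wz": 0}])

```text
time_s: 23.62
position: [431.1, -121.4, 80.7]
tool_rot: [3.141, -0.067, -0.0]
wrist_force: [-0.8, -0.0, -2.5]
finger_gap: 13.7
```

Emit:
carry_out(increments=[{"claw": 0,"dx": 0,"dy": 0,"dz": 0.05,"wx": 0,"wy": 0,"wz": 0},{"claw": 0,"dx": 0,"dy": 0,"dz": 0.1,"wx": 0,"wy": 0,"wz": 0},{"claw": 0,"dx": 0,"dy": 0,"dz": 0.1,"wx": 0,"wy": 0,"wz": 0}])

```text
time_s: 24.0
position: [431.3, -121.6, 80.6]
tool_rot: [3.14, -0.066, 0.001]
wrist_force: [-3.0, -0.1, 9.2]
finger_gap: 13.6
```

Emit:
carry_out(increments=[{"claw": 60,"dx": 0,"dy": 0,"dz": -0.05,"wx": 0,"wy": 0,"wz": 0},{"claw": 60,"dx": 0,"dy": 0,"dz": -0.05,"wx": 0,"wy": 0,"wz": 0},{"claw": 60,"dx": 0,"dy": 0,"dz": -0.05,"wx": 0,"wy": 0,"wz": 0},{"claw": 60,"dx": 0,"dy": 0,"dz": -0.05,"wx": 0,"wy": 0,"wz": 0}])

```text
time_s: 24.5
position: [431.3, -121.4, 80.2]
tool_rot: [-3.141, 0.067, -0.0]
wrist_force: [0.4, 0.2, 0.9]
finger_gap: 48.2
```

Emit:
carry_out(increments=[{"claw": 60,"dx": 0,"dy": 0,"dz": -0.5,"wx": 0,"wy": 0,"wz": 0},{"claw": 60,"dx": 0,"dy": 0,"dz": -2,"wx": 0,"wy": 0,"wz": 0},{"claw": 60,"dx": 0,"dy": 0,"dz": -5,"wx": 0,"wy": 0,"wz": 0},{"claw": 60,"dx": 0,"dy": 0,"dz": -10,"wx": 0,"wy": 0,"wz": 0},{"claw": 60,"dx": 0,"dy": 0,"dz": -12,"wx": 0,"wy": 0,"wz": 0}])

```text
time_s: 25.12
position: [432.3, -121.4, 203.4]
tool_rot: [-3.141, 0.066, -0.007]
wrist_force: [0.5, -0.2, -0.3]
finger_gap: 52.6
```

```bash
python3 go.py 668 100.8 200 12.2;python3 snap.py side 12 200 180 360 300;python3 snap.py top 12 140 120 300 290; python3 - <<'E'
from m import *
for n in("side","top"):
    c=load(n,12)
    print(n,dark(c,417,341,75,100),gold(c,417,341,75))
E
```

```text
t 25.12 pos [ 432.3 -121.4  203.4] psi -2.41 tilt 0.25 F [ 0.5 -0.2 -0.3] gap 52.6
dx dy dz [ 22.61 -23.19   0.44] w [  0.02  -0.25 -14.61] dist mm 324
side [447.9 341.  129.8  68.  -90. ] [380.8 340.   92.2  39.2 -90. ]
top [417.4 341.6  70.1  51.4   8.5] [417.2 341.6 101.3  86.2   8.3]
```

View pics/side12.png

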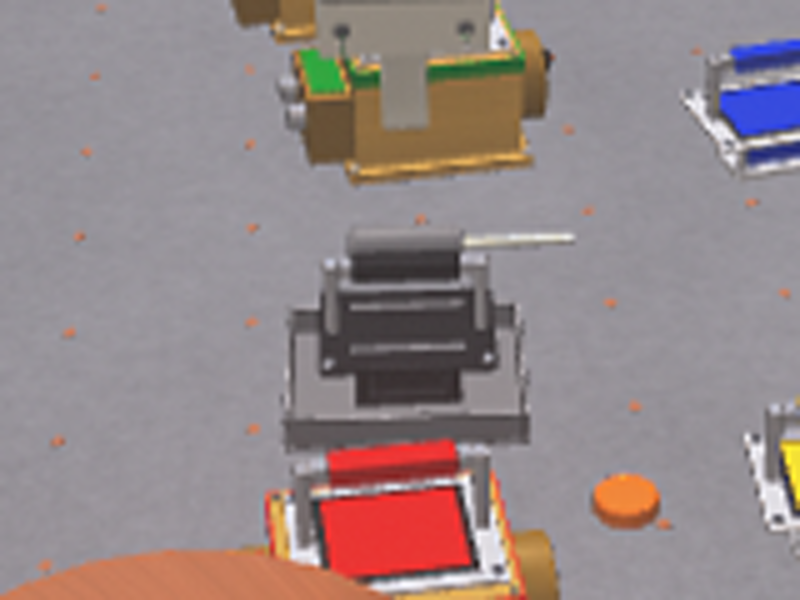

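View pics/top12.png

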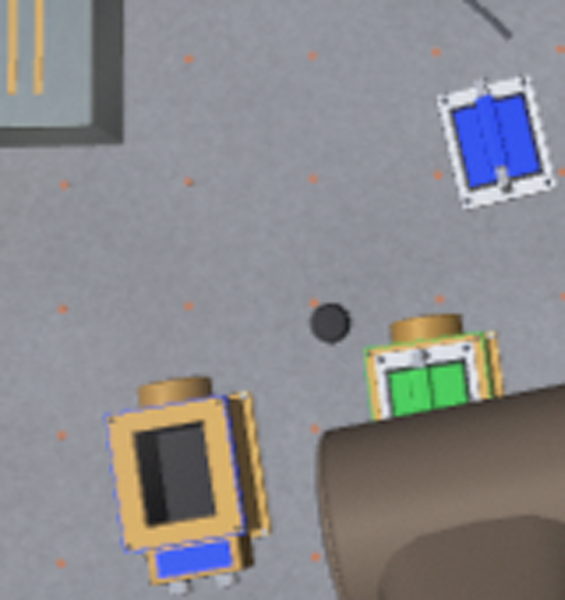

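Emit:
carry_out(increments=[{"claw": 60,"dx": 2.2,"dy": -2.3,"dz": 0,"wx": 0,"wy": 0,"wz": -2},{"claw": 60,"dx": 6,"dy": -6.2,"dz": 0,"wx": 0,"wy": 0,"wz": -5},{"claw": 60,"dx": 10,"dy": -10.3,"dz": 0,"wx": 0,"wy": 0,"wz": -8},{"claw": 60,"dx": 14,"dy": -14.4,"dz": 0,"wx": 0,"wy": 0,"wz": -12},{"claw": 60,"dx": 18,"dy": -18.5,"dz": 0,"wx": 0,"wy": 0,"wz": -14.6}])

```text
time_s: 25.85
position: [619.7, 57.1, 199.3]
tool_rot: [3.123, 0.336, -0.002]
wrist_force: [0.9, -0.8, 0.9]
finger_gap: 52.7
```

```bash
python3 go.py 668 100.8 135 12.2
```

```text
t 25.85 pos [619.7  57.1 199.3] psi 12.27 tilt 0.07 F [ 0.9 -0.8  0.9] gap 52.7
dx dy dz [ 5.66 -3.24  6.43] w [0.01 0.07 0.07] dist mm 92
```

Emit:
carry_out(increments=[{"claw": 60,"dx": 3.5,"dy": -2,"dz": 1,"wx": 0,"wy": 0,"wz": 0},{"claw": 60,"dx": 5.6,"dy": -3.2,"dz": 3,"wx": 0,"wy": 0,"wz": 0},{"claw": 60,"dx": 5.6,"dy": -3.2,"dz": 5.5,"wx": 0,"wy": 0,"wz": 0},{"claw": 60,"dx": 5.6,"dy": -3.2,"dz": 6.4,"wx": 0,"wy": 0,"wz": 0},{"claw": 60,"dx": 5.6,"dy": -3.2,"dz": 6.4,"wx": 0,"wy": 0,"wz": 0}])

```text
time_s: 26.48
position: [666.3, 98.5, 135.5]
tool_rot: [3.123, 0.333, -0.003]
wrist_force: [0.8, 0.2, 0.2]
finger_gap: 52.6
```

```bash
python3 snap.py side 13 290 130 450 250;python3 go.py 668 100.8 77 12.2;  python3 - <<'E'
from h import *
c=load("side",13)
a=np.radians(12.2);d=np.array([np.cos(a),np.sin(a),0])
for z in(74,80):
    m=np.array([668,100.8,z]);print([((proj(c,m+k*d)-[290,130])*5).round() for k in(-28,0,28)])
E
```

```text
t 26.52 pos [666.9  98.6 136.6] psi 12.16 tilt 0.02 F [ 0.2 -0.3  0.4] gap 52.6
dx dy dz [ 0.15 -0.19  5.96] w [ 0.02  0.   -0.04] dist mm 60
[array([280., 310.]), array([322., 304.]), array([364., 297.])]
[array([280., 301.]), array([323., 295.]), array([365., 289.])]
```

View pics/side13.png

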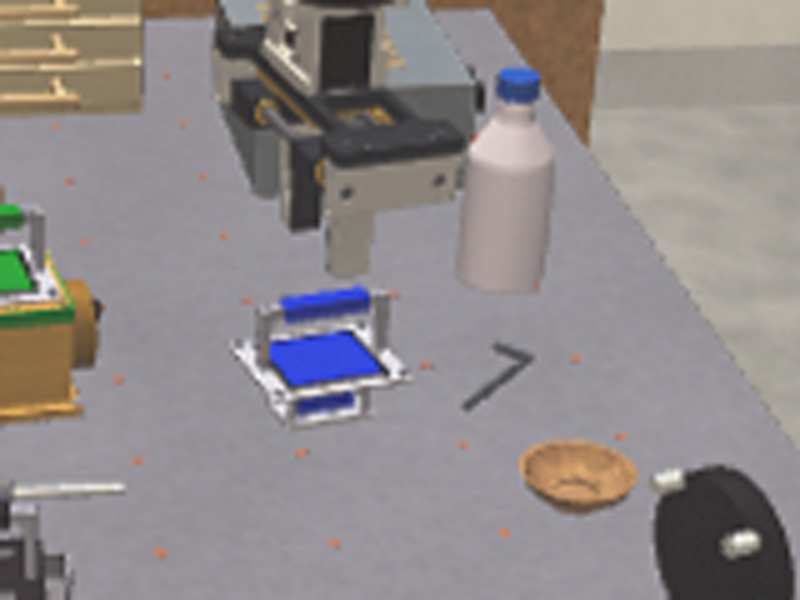

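Emit:
carry_out(increments=[{"claw": 60,"dx": 0.2,"dy": -0.2,"dz": 2,"wx": 0,"wy": 0,"wz": 0},{"claw": 60,"dx": 0.2,"dy": -0.2,"dz": 4.3,"wx": 0,"wy": 0,"wz": 0},{"claw": 60,"dx": 0.2,"dy": -0.2,"dz": 5.7,"wx": 0,"wy": 0,"wz": 0},{"claw": 60,"dx": 0.2,"dy": -0.2,"dz": 5.8,"wx": 0,"wy": 0,"wz": 0},{"claw": 60,"dx": 0.2,"dy": -0.2,"dz": 5.8,"wx": 0,"wy": 0,"wz": 0}])

```text
time_s: 27.15
position: [668.9, 101.3, 78.9]
tool_rot: [-3.124, -0.333, -0.001]
wrist_force: [-0.8, -0.3, 0.3]
finger_gap: 52.6
```

```bash
python3 go.py 669 100.8 77 12.2
```

```text
t 27.15 pos [668.9 101.3  78.9] psi 12.17 tilt 0.05 F [-0.8 -0.3  0.3] gap 52.6
dx dy dz [-0.    0.06  0.19] w [ 0.   -0.05 -0.03] dist mm 2
```

Emit:
carry_out(increments=[{"claw": 20,"dx": 0,"dy": 0,"dz": 0.1,"wx": 0,"wy": 0,"wz": 0},{"claw": 20,"dx": 0,"dy": 0,"dz": 0.1,"wx": 0,"wy": 0,"wz": 0},{"claw": 0,"dx": 0,"dy": 0,"dz": 0.1,"wx": 0,"wy": 0,"wz": 0},{"claw": 0,"dx": 0,"dy": 0,"dz": 0.1,"wx": 0,"wy": 0,"wz": 0},{"claw": 0,"dx": 0,"dy": 0,"dz": 0.1,"wx": 0,"wy": 0,"wz": 0}], grip_force=25)

```text
time_s: 27.78
position: [668.4, 101.2, 77.3]
tool_rot: [3.124, 0.333, -0.0]
wrist_force: [-0.7, -1.3, 0.3]
finger_gap: 13.7
```

Emit:
carry_out(increments=[{"claw": 0,"dx": 0,"dy": 0,"dz": 0,"wx": 0,"wy": 0,"wz": 0},{"claw": 0,"dx": 0,"dy": 0,"dz": 0,"wx": 0,"wy": 0,"wz": 0},{"claw": 0,"dx": 0,"dy": 0,"dz": 0,"wx": 0,"wy": 0,"wz": 0}])

```text
time_s: 28.15
position: [668.4, 101.2, 77.3]
tool_rot: [3.124, 0.333, 0.0]
wrist_force: [-0.0, -0.9, 0.5]
finger_gap: 13.9
```

```bash
python3 go.py 669 100.8 77 12.2
```

```text
t 28.15 pos [668.4 101.2  77.3] psi 12.17 tilt 0.01 F [-0.  -0.9  0.5] gap 13.9
dx dy dz [0.05 0.05 0.03] w [ 0.01 -0.   -0.03] dist mm 1
```

Emit:
carry_out(increments=[{"claw": 0,"dx": 0,"dy": 0,"dz": -0.5,"wx": 0,"wy": 0,"wz": 0},{"claw": 0,"dx": 0,"dy": 0,"dz": -2.5,"wx": 0,"wy": 0,"wz": 0},{"claw": 0,"dx": 0,"dy": 0,"dz": -6,"wx": 0,"wy": 0,"wz": 0},{"claw": 0,"dx": 0,"dy": 0,"dz": -10.5,"wx": 0,"wy": 0,"wz": 0},{"claw": 0,"dx": 0,"dy": 0,"dz": -14,"wx": 0,"wy": 0,"wz": 0}])

```text
time_s: 28.78
position: [668.5, 101.4, 219.3]
tool_rot: [-3.124, -0.333, -0.002]
wrist_force: [0.7, 0.5, -2.1]
finger_gap: 14.2
```

```bash
python3 go.py 416.8 341.5 217 8.4
```

```text
t 28.77 pos [668.5 101.4 219.3] psi 12.17 tilt 0.06 F [ 0.7  0.5 -2.1] gap 14.2
dx dy dz [-19.54 -28.78   0.22] w [-0.01 -0.06  3.77] dist mm 348
```

Emit:
carry_out(increments=[{"claw": 0,"dx": -1.8,"dy": -2.6,"dz": 0,"wx": 0,"wy": 0,"wz": 0.5},{"claw": 0,"dx": -4.5,"dy": -6.6,"dz": 0,"wx": 0,"wy": 0,"wz": 1.2},{"claw": 0,"dx": -7.3,"dy": -10.8,"dz": 0,"wx": 0,"wy": 0,"wz": 2},{"claw": 0,"dx": -10.1,"dy": -15,"dz": 0,"wx": 0,"wy": 0,"wz": 3},{"claw": 0,"dx": -13,"dy": -19.2,"dz": 0,"wx": 0,"wy": 0,"wz": 3.8}])

```text
time_s: 29.4
position: [499.5, 262.5, 217.4]
tool_rot: [-3.133, -0.228, 0.0]
wrist_force: [0.4, 1.2, -1.3]
finger_gap: 13.9
```

```bash
python3 go.py 416.8 341.5 207 8.4
```

```text
t 29.4 pos [499.5 262.5 217.4] psi 8.32 tilt 0.02 F [ 0.4  1.2 -1.3] gap 13.9
dx dy dz [-7.04 -9.02  1.04] w [-0.02  0.   -0.08] dist mm 115
```

Emit:
carry_out(increments=[{"claw": 0,"dx": -3.2,"dy": -4.1,"dz": 0,"wx": 0,"wy": 0,"wz": 0},{"claw": 0,"dx": -5.8,"dy": -7.4,"dz": 0.3,"wx": 0,"wy": 0,"wz": 0},{"claw": 0,"dx": -7,"dy": -9,"dz": 1,"wx": 0,"wy": 0,"wz": 0},{"claw": 0,"dx": -7,"dy": -9,"dz": 1,"wx": 0,"wy": 0,"wz": 0},{"claw": 0,"dx": -7,"dy": -9,"dz": 1,"wx": 0,"wy": 0,"wz": 0}])

```text
time_s: 30.02
position: [418.7, 340.2, 207.5]
tool_rot: [-3.133, -0.229, -0.0]
wrist_force: [0.4, 0.7, -2.0]
finger_gap: 13.8
```

```bash
python3 snap.py side 14 200 90 360 210;python3 go.py 416.8 341.5 125 8.4;  python3 - <<'E'
from h import *
c=load("side",14)
def pr(x,y,yaw,z,hx,hy):
    a=np.radians(yaw);e=np.array([np.cos(a),np.sin(a),0]);f=np.array([-np.sin(a),np.cos(a),0])
    return [((proj(c,np.array([x,y,z])+sx*hx*e+sy*hy*f)-[200,90])*5).round() for sx,sy in((-1,-1),(1,-1),(1,1),(-1,1))]
print("flange",pr(416.8,341.5,8.4,166,46,37))
print("rim",pr(416.8,341.5,8.4,75,51,44))
E
```

```text
t 30.07 pos [419.  340.  207.5] psi 8.34 tilt 0.01 F [ 0.2  0.1 -1.1] gap 13.7
dx dy dz [-0.19 -0.18  8.25] w [-0.   -0.01 -0.06] dist mm 83
flange [array([279., 255.]), array([418., 243.]), array([395., 203.]), array([261., 214.])]
rim [array([279., 388.]), array([430., 373.]), array([403., 322.]), array([258., 335.])]
```

View pics/side14.png

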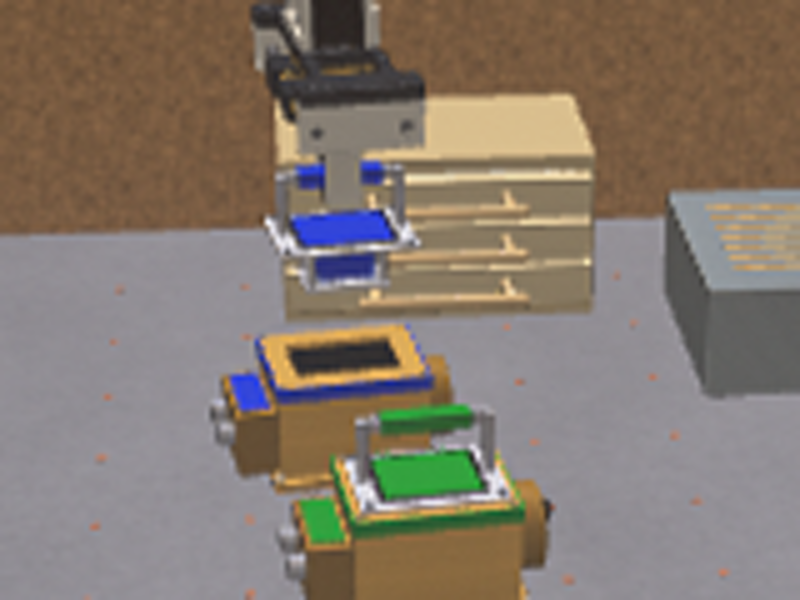

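Emit:
carry_out(increments=[{"claw": 0,"dx": -0.2,"dy": -0.2,"dz": 2.5,"wx": 0,"wy": 0,"wz": 0},{"claw": 0,"dx": -0.2,"dy": -0.2,"dz": 5,"wx": 0,"wy": 0,"wz": 0},{"claw": 0,"dx": -0.2,"dy": -0.2,"dz": 7,"wx": 0,"wy": 0,"wz": 0},{"claw": 0,"dx": -0.2,"dy": -0.2,"dz": 8,"wx": 0,"wy": 0,"wz": 0},{"claw": 0,"dx": -0.2,"dy": -0.2,"dz": 8,"wx": 0,"wy": 0,"wz": 0}])

```text
time_s: 30.7
position: [416.6, 341.5, 127.0]
tool_rot: [3.132, 0.228, -0.001]
wrist_force: [0.2, -1.6, -1.5]
finger_gap: 13.6
```

Emit:
carry_out(increments=[{"claw": 0,"dx": 0,"dy": 0,"dz": 0.1,"wx": 0,"wy": 0,"wz": 0},{"claw": 0,"dx": 0,"dy": 0,"dz": 0.2,"wx": 0,"wy": 0,"wz": 0},{"claw": 0,"dx": 0,"dy": 0,"dz": 0.3,"wx": 0,"wy": 0,"wz": 0},{"claw": 0,"dx": 0,"dy": 0,"dz": 0.3,"wx": 0,"wy": 0,"wz": 0}])

```text
time_s: 31.2
position: [416.2, 342.1, 124.4]
tool_rot: [-3.133, -0.229, -0.0]
wrist_force: [-0.2, 0.8, -1.7]
finger_gap: 13.8
```

```bash
python3 go.py 416.8 341.5 120.3 8.4
```

```text
t 31.2 pos [416.2 342.1 124.4] psi 8.37 tilt 0.01 F [-0.2  0.8 -1.7] gap 13.8
dx dy dz [0.05 0.07 0.41] w [-0.01 -0.01 -0.03] dist mm 4
```

Emit:
carry_out(increments=[{"claw": 0,"dx": 0.1,"dy": 0,"dz": 0.1,"wx": 0,"wy": 0,"wz": 0},{"claw": 0,"dx": 0.1,"dy": 0,"dz": 0.2,"wx": 0,"wy": 0,"wz": 0},{"claw": 0,"dx": 0.1,"dy": 0,"dz": 0.3,"wx": 0,"wy": 0,"wz": 0},{"claw": 0,"dx": 0.1,"dy": 0,"dz": 0.37,"wx": 0,"wy": 0,"wz": 0},{"claw": 0,"dx": 0.1,"dy": 0,"dz": 0.37,"wx": 0,"wy": 0,"wz": 0}])

```text
time_s: 31.82
position: [417.2, 342.2, 120.5]
tool_rot: [3.133, 0.229, -0.0]
wrist_force: [0.1, -0.2, -1.7]
finger_gap: 13.6
```

Emit:
carry_out(increments=[{"claw": 0,"dx": 0,"dy": 0,"dz": 0.04,"wx": 0,"wy": 0,"wz": 0},{"claw": 0,"dx": 0,"dy": 0,"dz": 0.04,"wx": 0,"wy": 0,"wz": 0}])

```text
time_s: 32.08
position: [417.3, 342.2, 120.4]
tool_rot: [3.133, 0.229, 0.0]
wrist_force: [-1.0, -1.7, 3.0]
finger_gap: 13.7
```

Contact; seated. Release and rise.

Emit:
carry_out(increments=[{"claw": 60,"dx": 0,"dy": 0,"dz": 0,"wx": 0,"wy": 0,"wz": 0},{"claw": 60,"dx": 0,"dy": 0,"dz": 0,"wx": 0,"wy": 0,"wz": 0},{"claw": 60,"dx": 0,"dy": 0,"dz": 0,"wx": 0,"wy": 0,"wz": 0},{"claw": 60,"dx": 0,"dy": 0,"dz": 0,"wx": 0,"wy": 0,"wz": 0}])

```text
time_s: 32.58
position: [417.3, 342.3, 120.2]
tool_rot: [-3.133, -0.229, -0.0]
wrist_force: [0.0, -0.6, 1.0]
finger_gap: 48.3
```

Emit:
carry_out(increments=[{"claw": 60,"dx": 0,"dy": 0,"dz": -0.5,"wx": 0,"wy": 0,"wz": 0},{"claw": 60,"dx": 0,"dy": 0,"dz": -2,"wx": 0,"wy": 0,"wz": 0},{"claw": 60,"dx": 0,"dy": 0,"dz": -5,"wx": 0,"wy": 0,"wz": 0},{"claw": 60,"dx": 0,"dy": 0,"dz": -10,"wx": 0,"wy": 0,"wz": 0},{"claw": 60,"dx": 0,"dy": 0,"dz": -13,"wx": 0,"wy": 0,"wz": 0}])

```text
time_s: 33.2
position: [417.8, 342.7, 254.0]
tool_rot: [-3.13, -0.229, -0.004]
wrist_force: [0.2, 0.3, -0.6]
finger_gap: 52.9
```

Emit:
carry_out(increments=[{"claw": 60,"dx": 0,"dy": -5,"dz": 0,"wx": 0,"wy": 0,"wz": 0},{"claw": 60,"dx": 0,"dy": -10,"dz": 0,"wx": 0,"wy": 0,"wz": 0},{"claw": 60,"dx": 0,"dy": -15,"dz": 0,"wx": 0,"wy": 0,"wz": 0},{"claw": 60,"dx": 0,"dy": -19,"dz": 0,"wx": 0,"wy": 0,"wz": 0},{"claw": 60,"dx": 0,"dy": -19,"dz": 0,"wx": 0,"wy": 0,"wz": 0}])

```text
time_s: 33.83
position: [388.9, 532.6, 250.3]
tool_rot: [3.133, 0.232, 0.0]
wrist_force: [0.5, -0.8, 0.1]
finger_gap: 52.4
```

```bash
python3 go.py 417 341 207 8.4;python3 snap.py side 15 200 120 440 300;python3 snap.py top 15 140 120 480 300; python3 - <<'E'
from m import *
c=load("top",15)
def white(c,x,y,z):
    im=ortho(c,x-65,x+65,y-65,y+65,4,z).astype(int); return blob((im.min(2)>165),x,y,4)
for n,x,y in[("R",412,-343),("G",461,149),("B",417,342)]: print(n,white(c,x,y,79),gold(c,x,y,75))
print("yel",flange(c,637,-266,36)); print("blank",dark(c,431,-121,39,110))
E
```

```text
t 33.83 pos [388.9 532.6 250.3] psi 8.49 tilt 0.01 F [ 0.5 -0.8  0.1] gap 52.4
dx dy dz [-0.05 19.36  4.33] w [ 0.   -0.01  0.09] dist mm 198
R [ 411.9 -321.7   92.8   37.2    1.5] [ 412.7 -343.3   60.1   53.9    3.1]
G [463.1 128.4  93.1  35.    5.9] [456.  189.3  88.4   5.9   6.6]
B [421.  322.   92.5  34.5   7.9] [422.8 302.2  90.2   6.6   8.3]
yel [ 637.1 -265.7   93.    76.2   -1.6]
blank [ 432.2 -121.6   93.1   74.2   -1.8]
```

View pics/side15.png

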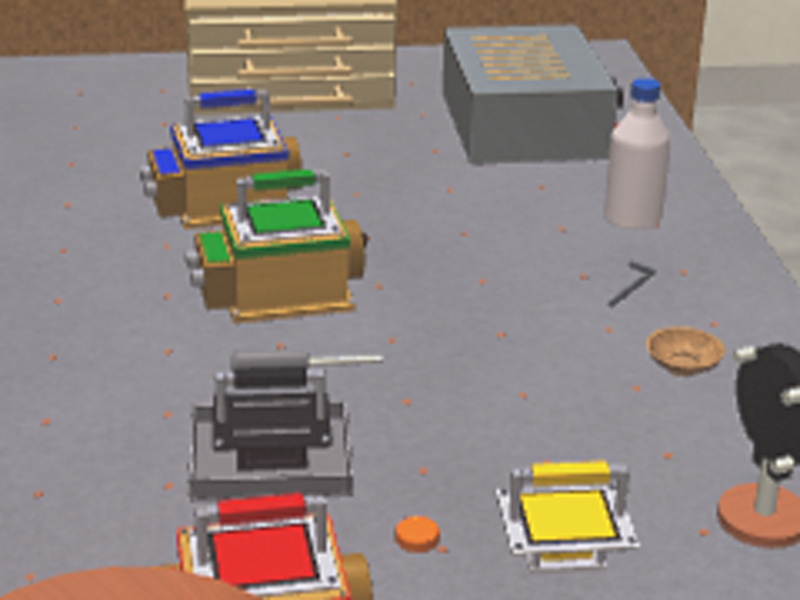

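View pics/top15.png

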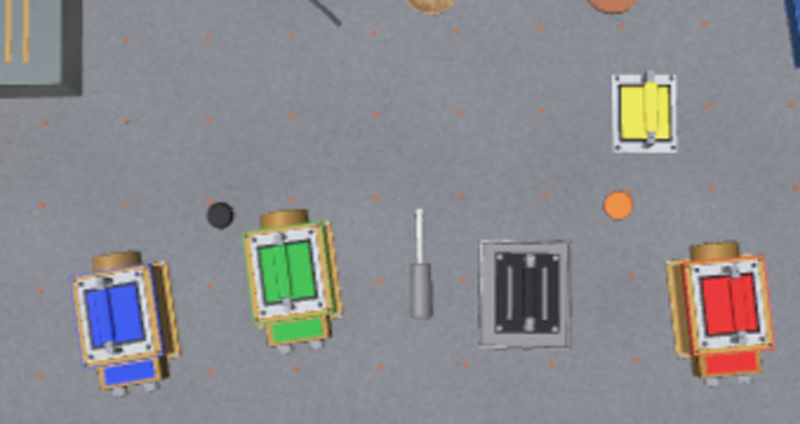

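```bash
python3 - <<'E'
from m import *
tile("top",15,[("R",412,-343,79),("G",461,149,79),("B",417,342,79)],"pics/fin.png",58,265/116)
im=cv2.imread("pics/fin.png");cv2.imwrite("pics/fin.png",im)
c=load("top",15)
for n,x,y in[("R",412,-343),("G",461,149),("B",417,342)]:
    print(n,flange(c,x,y,79),glass(c,x,y,80))
    im=ortho(c,x-40,x+40,y-36,y+36,4,79).astype(int)
E
```

```text
R [ 411.8 -336.8  133.5  100.4    3.5] [ 411.7 -335.4  133.6   97.8    3.7]
G [460.  148.1 136.6  87.4   6.4] [461.  149.   60.1  54.1   6.4]
B [418.  342.5  61.7  56.6   8.2] [418.1 342.2  61.7  56.5   8.3]
```

View pics/fin.png

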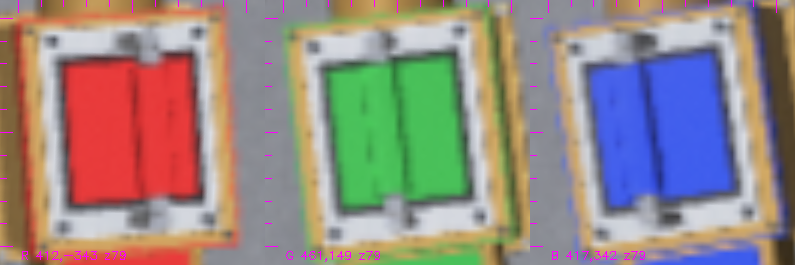

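All three are square and even on the rims, and the gripper is clear and empty. Handing in.

```bash
python3 -c "
from workcell import job
print(job.finish_job())"
```

```text
the job is handed in; nothing more can be done
None
```

The red, green and blue units are in the heads of their own colour, and the black blank stands upright in the grey tray. I did red first, then green, then moved the blank, then fitted blue. The arm finished at about 34 s of the allowed 128 s. I lowered each piece slowly until the wrist force showed contact, at most about 9 N, and only then released it.

**Final checks:**
- **Fit in the heads:** both cameras show all three flanges flat and evenly placed on the rims. Green and blue measured within about 0.3° and 1 mm of their heads.
- **Red:** its automatic final fits merged with the head or its band, or caught only part of the flange; one partial fit read 1.5° against 3.4° for the head. I judged it square from the enlarged top picture. It was released at the head's measured angle.
- **Blank:** centred in the tray to about 2 mm.
- **Yellow spare:** did not move (637.1, -265.7 mm against 637.0, -265.7 mm at the start).
- **Gripper:** empty and about 190 mm away from the nearest head.

**Disagreement:** the side camera suggested the tray was turned 2–3° more, and set a few mm nearer to it, than the top camera did. I placed the blank between the two readings, and the tray has ample room.

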